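# Refit the glass lenses on the beacon test stand

## Task

The beacon test stand has lost its lenses. First switch it off (toggle fully toward the robot), then screw every glass lens that is on the desk fully home on a base of its own - set it on, turn it back until the thread drops into place, then screw it forward to its stop - gripping the glass gently. When all are home, switch the stand on again.

Things in the scene. Friction and masses are not known exactly. Their poses are not given: they have to be found in the camera images.
- stand_mid (a point): Beacon test stand: grey metal box fixed to the desk, 100 x 580 mm, 42 mm high, long side along its y, across the robot's view. Point: centre of its top face. On it, 110 mm apart along y, four identical round beacon bases (black foot 68 mm across, white threaded neck 54 mm across, yellow nub on top, 10 mm above the base point); at its -y end (right), 235 mm from the middle, a toggle switch.
- base_a (a point): First (left, +y) base: point on its neck's axis at the thread's flat top face, about 90 mm above the desk, z up; the tapered nose rises 8 mm above it. Thread, same on all: three ribs 120 degrees apart, at an angle unknown and new every start (x, y here do not show it). A lens set on usually rests with its lugs ON the ribs, lens middle 21 mm above this point (25 if on the stop posts).
- base_b (a point): Second base from the left, point and thread as on the first. A lens resting on the ribs cannot be turned clockwise past stop posts. Turned back (counter-clockwise from above, at most 120 degrees) its lugs reach gaps (29 degrees of free width) and it drops 9 mm, middle 12 mm above this point, onto a sprung gasket ring (2 N to start it, 0.5 N more per mm, 7 mm travel). While gripped it drops only if let down.
- base_d (a point): Last (right, -y) base, point and thread as on the first base.
- base_c (a point): Third base, point and thread as on the first. Once dropped, a lens turned clockwise (from above) 60 to 90 degrees runs under the ribs, which draw it down 4 mm against the gasket to a hard stop: fully home, middle 8 mm above this point; it stays when let go. One merely pushed down springs up again. Turning takes under 0.2 N m, more means a stop.
- lens_amber_mid (a point): Amber glass beacon lens (may be absent): domed cup, open below with a metal rim, 62 mm across, 48 mm high, 0.08 to 0.16 kg, upright on its rim on the desk. Point: on its axis, 24 mm above the rim; z up. Side wall straight to 38 mm up: grip it 25 to 38 mm up, where it is solid. Three lugs inside, 120 degrees apart, 3 to 7 mm above the rim, bore between them 47 mm. Grip limit 100 N, both fingers summed. Fits any base.
- lens_amber: The same amber lens: centre of its lower rim, 24 mm below the other point.
- lens_green_mid (a point): Green glass beacon lens (may be absent): domed cup, open below with a metal rim, 62 mm across, 48 mm high, 0.08 to 0.16 kg, upright on its rim on the desk. Point: on its axis, 24 mm above the rim; z up. Side wall straight to 38 mm up: grip it 25 to 38 mm up, where it is solid. Three lugs inside, 120 degrees apart, 3 to 7 mm above the rim, bore between them 47 mm. Grip limit 100 N, both fingers summed. Fits any base.
- lens_green: The same green lens: centre of its lower rim, 24 mm below the other point.
- lens_blue_mid (a point): Blue glass beacon lens (may be absent): domed cup, open below with a metal rim, 62 mm across, 48 mm high, 0.08 to 0.16 kg, upright on its rim on the desk. Point: on its axis, 24 mm above the rim; z up. Side wall straight to 38 mm up: grip it 25 to 38 mm up, where it is solid. Three lugs inside, 120 degrees apart, 3 to 7 mm above the rim, bore between them 47 mm. Grip limit 100 N, both fingers summed. Fits any base.
- lens_blue: The same blue lens: centre of its lower rim, 24 mm below the other point.
- lens_clear_mid (a point): Clear (whitish) glass beacon lens (may be absent): domed cup, open below with a metal rim, 62 mm across, 48 mm high, 0.08 to 0.16 kg, upright on its rim on the desk. Point: on its axis, 24 mm above the rim; z up. Side wall straight to 38 mm up: grip it 25 to 38 mm up, where it is solid. Three lugs inside, 120 degrees apart, 3 to 7 mm above the rim, bore between them 47 mm. Grip limit 100 N, both fingers summed. Fits any base.
- lens_clear: The same clear lens: centre of its lower rim, 24 mm below the other point.
- switch_tip (a point): Centre of the red ball (26 mm across) on the toggle switch's lever, 70 mm from its hinge, which lies along the stand's y, 22 mm above the stand's top face. It swings along the stand's x, needs about 1 N and stays where it is left.
- switch (a joint): Toggle switch, rad: 0 = fully off, ball leaning 0.5 rad to the stand's -x (toward the robot); 1.0 = fully on, leaning 0.5 rad to +x (away from the robot).
Mind the look-alikes: they are no part of the job. Of the things that look like the lens_green, take the one that is nearest to the robot's base at the start.

How it is judged:
On the way, in this order (a step that is already met when the one before it is completed fails the run):
1. the stand is switched off (value of joint switch below 0.15 rad), for 0.2 s.
2. every lens present is screwed home on a base, with the stand off (value of joint switch below 0.15 rad and ((horizontal distance between lens_amber_mid and base_a below 0.005 m and z of lens_amber_mid in the frame of base_a between 0.004 and 0.0097 m and angle between lens_amber_mid's own z axis and vertical below 0.08 rad) or (horizontal distance between lens_amber_mid and base_b below 0.005 m and z of lens_amber_mid in the frame of base_b between 0.004 and 0.0097 m and angle between lens_amber_mid's own z axis and vertical below 0.08 rad) or (horizontal distance between lens_amber_mid and base_c below 0.005 m and z of lens_amber_mid in the frame of base_c between 0.004 and 0.0097 m and angle between lens_amber_mid's own z axis and vertical below 0.08 rad) or (horizontal distance between lens_amber_mid and base_d below 0.005 m and z of lens_amber_mid in the frame of base_d between 0.004 and 0.0097 m and angle between lens_amber_mid's own z axis and vertical below 0.08 rad)) and ((horizontal distance between lens_green_mid and base_a below 0.005 m and z of lens_green_mid in the frame of base_a between 0.004 and 0.0097 m and angle between lens_green_mid's own z axis and vertical below 0.08 rad) or (horizontal distance between lens_green_mid and base_b below 0.005 m and z of lens_green_mid in the frame of base_b between 0.004 and 0.0097 m and angle between lens_green_mid's own z axis and vertical below 0.08 rad) or (horizontal distance between lens_green_mid and base_c below 0.005 m and z of lens_green_mid in the frame of base_c between 0.004 and 0.0097 m and angle between lens_green_mid's own z axis and vertical below 0.08 rad) or (horizontal distance between lens_green_mid and base_d below 0.005 m and z of lens_green_mid in the frame of base_d between 0.004 and 0.0097 m and angle between lens_green_mid's own z axis and vertical below 0.08 rad)) and ((horizontal distance between lens_blue_mid and base_a below 0.005 m and z of lens_blue_mid in the frame of base_a between 0.004 and 0.0097 m and angle between lens_blue_mid's own z axis and vertical below 0.08 rad) or (horizontal distance between lens_blue_mid and base_b below 0.005 m and z of lens_blue_mid in the frame of base_b between 0.004 and 0.0097 m and angle between lens_blue_mid's own z axis and vertical below 0.08 rad) or (horizontal distance between lens_blue_mid and base_c below 0.005 m and z of lens_blue_mid in the frame of base_c between 0.004 and 0.0097 m and angle between lens_blue_mid's own z axis and vertical below 0.08 rad) or (horizontal distance between lens_blue_mid and base_d below 0.005 m and z of lens_blue_mid in the frame of base_d between 0.004 and 0.0097 m and angle between lens_blue_mid's own z axis and vertical below 0.08 rad)) and ((horizontal distance between lens_clear_mid and base_a below 0.005 m and z of lens_clear_mid in the frame of base_a between 0.004 and 0.0097 m and angle between lens_clear_mid's own z axis and vertical below 0.08 rad) or (horizontal distance between lens_clear_mid and base_b below 0.005 m and z of lens_clear_mid in the frame of base_b between 0.004 and 0.0097 m and angle between lens_clear_mid's own z axis and vertical below 0.08 rad) or (horizontal distance between lens_clear_mid and base_c below 0.005 m and z of lens_clear_mid in the frame of base_c between 0.004 and 0.0097 m and angle between lens_clear_mid's own z axis and vertical below 0.08 rad) or (horizontal distance between lens_clear_mid and base_d below 0.005 m and z of lens_clear_mid in the frame of base_d between 0.004 and 0.0097 m and angle between lens_clear_mid's own z axis and vertical below 0.08 rad))), for 0.3 s.
3. the stand is switched on again (value of joint switch above 0.85 rad), for 0.2 s.
At the end, for the whole second after the job is handed in: The toggle is on (above 0.85 rad); every lens present stays, let go and at rest, on a base: within 5 mm of its axis, upright within 0.08 rad, its middle 4 to 9.7 mm above the base's point (fully home is 8 mm; dropped but not screwed is 12 mm) (value of joint switch above 0.85 rad and ((horizontal distance between lens_amber_mid and base_a below 0.005 m and z of lens_amber_mid in the frame of base_a between 0.004 and 0.0097 m and angle between lens_amber_mid's own z axis and vertical below 0.08 rad) or (horizontal distance between lens_amber_mid and base_b below 0.005 m and z of lens_amber_mid in the frame of base_b between 0.004 and 0.0097 m and angle between lens_amber_mid's own z axis and vertical below 0.08 rad) or (horizontal distance between lens_amber_mid and base_c below 0.005 m and z of lens_amber_mid in the frame of base_c between 0.004 and 0.0097 m and angle between lens_amber_mid's own z axis and vertical below 0.08 rad) or (horizontal distance between lens_amber_mid and base_d below 0.005 m and z of lens_amber_mid in the frame of base_d between 0.004 and 0.0097 m and angle between lens_amber_mid's own z axis and vertical below 0.08 rad)) and ((horizontal distance between lens_green_mid and base_a below 0.005 m and z of lens_green_mid in the frame of base_a between 0.004 and 0.0097 m and angle between lens_green_mid's own z axis and vertical below 0.08 rad) or (horizontal distance between lens_green_mid and base_b below 0.005 m and z of lens_green_mid in the frame of base_b between 0.004 and 0.0097 m and angle between lens_green_mid's own z axis and vertical below 0.08 rad) or (horizontal distance between lens_green_mid and base_c below 0.005 m and z of lens_green_mid in the frame of base_c between 0.004 and 0.0097 m and angle between lens_green_mid's own z axis and vertical below 0.08 rad) or (horizontal distance between lens_green_mid and base_d below 0.005 m and z of lens_green_mid in the frame of base_d between 0.004 and 0.0097 m and angle between lens_green_mid's own z axis and vertical below 0.08 rad)) and ((horizontal distance between lens_blue_mid and base_a below 0.005 m and z of lens_blue_mid in the frame of base_a between 0.004 and 0.0097 m and angle between lens_blue_mid's own z axis and vertical below 0.08 rad) or (horizontal distance between lens_blue_mid and base_b below 0.005 m and z of lens_blue_mid in the frame of base_b between 0.004 and 0.0097 m and angle between lens_blue_mid's own z axis and vertical below 0.08 rad) or (horizontal distance between lens_blue_mid and base_c below 0.005 m and z of lens_blue_mid in the frame of base_c between 0.004 and 0.0097 m and angle between lens_blue_mid's own z axis and vertical below 0.08 rad) or (horizontal distance between lens_blue_mid and base_d below 0.005 m and z of lens_blue_mid in the frame of base_d between 0.004 and 0.0097 m and angle between lens_blue_mid's own z axis and vertical below 0.08 rad)) and ((horizontal distance between lens_clear_mid and base_a below 0.005 m and z of lens_clear_mid in the frame of base_a between 0.004 and 0.0097 m and angle between lens_clear_mid's own z axis and vertical below 0.08 rad) or (horizontal distance between lens_clear_mid and base_b below 0.005 m and z of lens_clear_mid in the frame of base_b between 0.004 and 0.0097 m and angle between lens_clear_mid's own z axis and vertical below 0.08 rad) or (horizontal distance between lens_clear_mid and base_c below 0.005 m and z of lens_clear_mid in the frame of base_c between 0.004 and 0.0097 m and angle between lens_clear_mid's own z axis and vertical below 0.08 rad) or (horizontal distance between lens_clear_mid and base_d below 0.005 m and z of lens_clear_mid in the frame of base_d between 0.004 and 0.0097 m and angle between lens_clear_mid's own z axis and vertical below 0.08 rad)) and linear speed of each of lens_amber, lens_green, lens_blue, lens_clear below 0.03 m/s); the robot touches nothing.
It fails at once if the fingers load a lens with more than 100 N (contact force between the fingers and lens_amber above 100 N or contact force between the fingers and lens_green above 100 N or contact force between the fingers and lens_blue above 100 N or contact force between the fingers and lens_clear above 100 N).
It fails at once if a lens is on a base but not screwed home while the stand is switched on (value of joint switch above 0.5 rad and ((horizontal distance between lens_amber_mid and base_a below 0.02 m and z of lens_amber_mid in the frame of base_a between 0.0105 and 0.035 m) or (horizontal distance between lens_amber_mid and base_b below 0.02 m and z of lens_amber_mid in the frame of base_b between 0.0105 and 0.035 m) or (horizontal distance between lens_amber_mid and base_c below 0.02 m and z of lens_amber_mid in the frame of base_c between 0.0105 and 0.035 m) or (horizontal distance between lens_amber_mid and base_d below 0.02 m and z of lens_amber_mid in the frame of base_d between 0.0105 and 0.035 m) or (horizontal distance between lens_green_mid and base_a below 0.02 m and z of lens_green_mid in the frame of base_a between 0.0105 and 0.035 m) or (horizontal distance between lens_green_mid and base_b below 0.02 m and z of lens_green_mid in the frame of base_b between 0.0105 and 0.035 m) or (horizontal distance between lens_green_mid and base_c below 0.02 m and z of lens_green_mid in the frame of base_c between 0.0105 and 0.035 m) or (horizontal distance between lens_green_mid and base_d below 0.02 m and z of lens_green_mid in the frame of base_d between 0.0105 and 0.035 m) or (horizontal distance between lens_blue_mid and base_a below 0.02 m and z of lens_blue_mid in the frame of base_a between 0.0105 and 0.035 m) or (horizontal distance between lens_blue_mid and base_b below 0.02 m and z of lens_blue_mid in the frame of base_b between 0.0105 and 0.035 m) or (horizontal distance between lens_blue_mid and base_c below 0.02 m and z of lens_blue_mid in the frame of base_c between 0.0105 and 0.035 m) or (horizontal distance between lens_blue_mid and base_d below 0.02 m and z of lens_blue_mid in the frame of base_d between 0.0105 and 0.035 m) or (horizontal distance between lens_clear_mid and base_a below 0.02 m and z of lens_clear_mid in the frame of base_a between 0.0105 and 0.035 m) or (horizontal distance between lens_clear_mid and base_b below 0.02 m and z of lens_clear_mid in the frame of base_b between 0.0105 and 0.035 m) or (horizontal distance between lens_clear_mid and base_c below 0.02 m and z of lens_clear_mid in the frame of base_c between 0.0105 and 0.035 m) or (horizontal distance between lens_clear_mid and base_d below 0.02 m and z of lens_clear_mid in the frame of base_d between 0.0105 and 0.035 m))).
Of lens_amber, lens_green, lens_blue, lens_clear only 3 to 4 are there at a start; the rules pass over those that are not, and their reading is None.
At some moment in a run one of lens_amber, lens_green, lens_blue, lens_clear may be knocked a few centimetres aside while the robot is not near it.
It also fails if it takes over 210 s, if anything falls off the work surface, if the arm or the gripper's body presses on something with over 40 N, if the wrist force passes 120 N, or if a joint passes its speed limit or range.

## Robot

A 6-joint arm with a two-finger parallel gripper is mounted at the origin on a cart in front of the work surface, level with it; the furniture and walls round the work are solid. World frame = base frame: x ahead of the robot, y to its left, z up, the work surface at z = 0. Lengths are in m, angles in rad, forces in N, time in s.
With the tool pointing down it reaches from about 0.325 to 0.9 m from the base axis. Payload 6.1 kg.
Tool frame: the origin (TCP) lies where the fingers leave the gripper's body, on its centre line; the fingertips stand 73 mm ahead of it and the grasp point (between the pads) lies 54 mm ahead of it; y points along the fingers, x is the direction in which the jaws open and shut, and the axes are right-handed (so a half turn about y gives the same grasp; the last joint's range is limited). The gripper opens to 85 mm and grips with 20 to 120 N. Pads are 22 mm wide; open, the fingers measure 114 mm over their backs; the gripper's body (76 mm by 85 mm) begins 54 mm behind the grasp point. The pads swing forward as they close: fully open they stand 13 mm farther back than shut.
Start: joints at [1.086, 0.22, 1.526, -0, 1.395, -0.126], TCP at [0.219, 0.585, 0.304] pointing down, gripper open.
Joint ranges: [-2.98, 2.98], [-0.91, 2.08], [0.09, 2.57], [-1.24, 4.39], [0.2, 2.65], [-2.68, 2.68]. Speed limits (rad/s): [2.57, 2.57, 3.01, 3.14, 3.14, 3.14].

## Interface

Orientations are given as a 3x3 rotation matrix whose columns are the frame's x, y, z axes.
In Python, from plant import readout, get_image, r gives the robot as it stands.
- The arm moves only by the tool carry_out, never from a script. Its argument "targets" is a list of rows, each an object with "xyz": the shift along the tool's x, y, z in m, a list of three; "twist": the turn, a rotation vector about the tool's x, y, z in rad, a list of three. A call has 1 to 10 rows; each row is the pose to reach, as a shift and turn from the pose commanded when the call began, along the tool's axes at that moment; what a row does not reach only later rows make up. A row lasts 1/12 s, in which the tool goes at most 41.7 mm and 7.16 degrees, less where a joint would pass 70% of its speed; a pose out of reach is approached as far as the arm can. A call with a gripper value outside its range is refused whole. "grip" is the opening, from 0 (shut) to 1 (fully open), set as the call begins (left out, the last holds). The fingers move at their own pace and stop on an object; "grip_force" is the grip in N (left out, the last holds). Time passes only in rows, so rows that repeat a pose let the fingers close. It gives the time, the measured TCP pose, the force and the opening at its end, in the units of the state.
- readout.state(): the state, without advancing time (a new reading comes with each control period).
- get_image(name): name is "scene" or "top" or "wrist"; returns a dict with "frame" (384x512x3 uint8, blue, green, red), "mtx" (3x3 intrinsics, pixels), "R" (3x3) and "t" (3): a world point X has camera coordinates R X + t; the wrist camera has in their place "tool_from_camera" (4x4, takes a point from camera to tool coordinates, whose origin is the TCP and whose axes are the tool frame's). Camera axes: x right, y down, z forward; pixel columns grow to the right and rows downward; lengths in m; the calibration is good to about 2 mm. A picture is of the moment at which its call begins: read the wrist's pose just before it. There is no depth.
- r.finish_job(): hands the job in, once; it reports no verdict.
The state is a dict: "time_s": time; "q": joint angles; "dq": joint speeds; "joint_efforts": joint torques, N m; "ee_pos": TCP position; "tool_rot": TCP orientation; "wrist_force": force on the tool from outside, world axes, zero at the start; "torque": the same for the moment, N m; "grip_width": finger opening in m.
Only numpy, scipy, OpenCV 4.12 (cv2) and the standard library are available. Lean on these libraries where they do the work, as an engineer would, in place of code of your own. Each camera call takes 0.05 s, during which the arm holds its last target. There are 200 camera calls.

## Working session

There is one attempt and no reset: what is moved stays moved. The work goes in short steps, Python scripts to look and compute and a tool call to move; the robot and the scene stay as the last step left them, time stands still between calls to the robot, and variables do not carry over. Pictures are saved under pics/ and viewed, about 12 in all and at most 16, crops included, and the job is handed in when it is done.

Besides the shell and the picture viewer there is one more tool, called after "Call:" by a JSON object that holds its "name" and its "arguments", one argument or row to a line. carry_out: Moves the arm, as the interface text tells. Its arguments: {"type":"object","properties":{"targets":{"type":"array","items":{"type":"object","properties":{"xyz":{"type":"array","items":{"type":"number"}},"twist":{"type":"array","items":{"type":"number"}}}}},"grip":{"type":"number"},"grip_force":{"type":"number"}},"required":["targets"]}

```bash
ls; mkdir -p pics; python3 - <<'E'
from plant import readout, get_image, r
import cv2,numpy as np
s=readout.state()
for k in s: print(k,np.round(s[k],3).tolist())
for n in ("scene","top"):
    im=get_image(n); cv2.imwrite(f"pics/{n}0.png",im["frame"]); print(n,im["mtx"].tolist(),np.round(im["R"],4).tolist(),im["t"])
E
```

```text
pics
time_s 0.0
q [1.086, 0.221, 1.528, -0.0, 1.395, -0.126]
dq [-0.001, -0.002, 0.0, -0.001, -0.001, 0.0]
joint_efforts [0.0, -49.69, -38.94, -0.0, 0.011, 0.0]
ee_pos [0.219, 0.585, 0.303]
tool_rot [[0.351, -0.001, -0.936], [0.936, -0.002, 0.351], [-0.002, -1.0, 0.0]]
wrist_force [-0.157, -0.411, 0.355]
torque [-0.031, 0.049, -0.036]
grip_width 0.085
scene [[366.7145061529977, 0.0, 258.67363037233326], [0.0, 366.7145061529977, 187.6375636960463], [0.0, 0.0, 1.0]] [[0.7859, -0.6182, -0.0089], [-0.3823, -0.4745, -0.7929], [0.486, 0.6266, -0.6092]] [-0.34811902  0.29701973  0.91689112]
top [[357.80448499078994, 0.0, 259.4153461999434], [0.0, 357.80448499078994, 192.62518437592198], [0.0, 0.0, 1.0]] [[0.0171, -0.9998, 0.011], [-0.9963, -0.0179, -0.0845], [0.0847, -0.0095, -0.9964]] [0.06075158 0.4845141  1.26058773]
```

View pics/scene0.png

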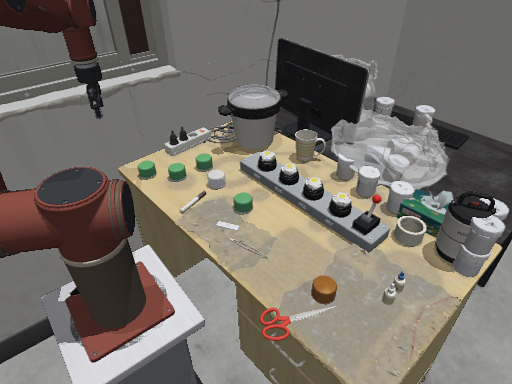

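View pics/top0.png

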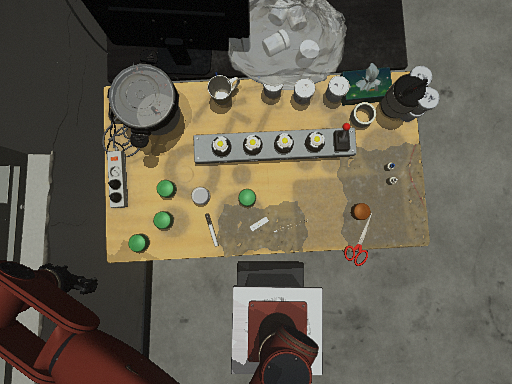

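```bash
cat > h.py <<'E'
from plant import readout, get_image, r
import cv2,numpy as np
def ray(im,uv,wp=None):
    d=np.linalg.inv(im["mtx"])@np.array([uv[0],uv[1],1.])
    if "R" in im and im["R"] is not None:
        return -im["R"].T@im["t"], im["R"].T@d
    s=wp; T=im["tool_from_camera"]; Rt=np.array(s["tool_rot"])
    return np.array(s["ee_pos"])+Rt@T[:3,3], Rt@T[:3,:3]@d
def onz(im,uv,z,wp=None):
    o,d=ray(im,uv,wp); return o+d*(z-o[2])/d[2]
def tri(rays):
    A=0;b=0
    for o,d in rays:
        d=d/np.linalg.norm(d);P=np.eye(3)-np.outer(d,d);A=A+P;b=b+P@o
    p=np.linalg.solve(A,b); e=[np.linalg.norm((np.eye(3)-np.outer(d,d)/(d@d))@(p-o)) for o,d in rays]
    return p,e
def blobs(f,lo,hi,amin=15):
    hsv=cv2.cvtColor(f,cv2.COLOR_BGR2HSV); m=cv2.inRange(hsv,np.array(lo),np.array(hi))
    n,l,st,c=cv2.connectedComponentsWithStats(m)
    return [(c[i].round(1).tolist(),int(st[i,4]),st[i,:4].tolist()) for i in range(1,n) if st[i,4]>=amin]
E
python3 - <<'E'
from h import *
ims={n:get_image(n) for n in("top","scene")}
for n,im in ims.items():
    for c,lo,hi in(("green",(50,90,40),(75,255,255)),("amber",(5,150,60),(14,255,255)),("yel",(22,130,150),(35,255,255)),("red",(0,180,100),(4,255,255)),("blue",(100,120,60),(130,255,255))):
        for b in blobs(im["frame"],lo,hi,8): print(n,c,b,onz(im,b[0],{"green":.03,"amber":.03,"yel":.098,"red":.12,"blue":.03}[c]).round(3))
    hsv=cv2.cvtColor(im["frame"],cv2.COLOR_BGR2HSV)
t=ims["top"]
print("clear",onz(t,(200,197),.045), onz(ims["scene"],(216,176),.045))
for p in ((166,188),(163,220),(138,242),(247,198)):
    q=onz(t,p,.035);print(p,q.round(3),np.hypot(*q[:2]))
big=cv2.resize(t["frame"][170:260,120:270],None,fx=5,fy=5,interpolation=cv2.INTER_CUBIC)
cv2.imwrite("pics/crop1.png",big)
w=get_image("wrist");print(w["mtx"],w["tool_from_camera"].round(3))
E
```

```text
top green ([367.3, 92.5], 275, [346, 83, 44, 16]) [ 0.856 -0.318  0.03 ]
top green ([353.2, 85.6], 16, [351, 84, 6, 4]) [ 0.881 -0.267  0.03 ]
top green ([164.7, 188.0], 221, [157, 180, 17, 17]) [0.493 0.405 0.03 ]
top green ([246.6, 197.1], 224, [239, 189, 17, 17]) [0.466 0.115 0.03 ]
top green ([161.7, 219.8], 227, [154, 212, 17, 17]) [0.38  0.411 0.03 ]
top green ([136.8, 242.7], 230, [129, 235, 17, 17]) [0.299 0.495 0.03 ]
top amber ([113.6, 158.1], 21, [111, 157, 7, 4]) [0.597 0.591 0.03 ]
top amber ([361.8, 211.0], 205, [354, 203, 16, 17]) [ 0.424 -0.295  0.03 ]
top amber ([6.1, 281.0], 29, [0, 276, 14, 12]) [0.161 0.939 0.03 ]
top amber ([5.4, 298.4], 161, [0, 282, 19, 37]) [0.102 0.937 0.03 ]
top amber ([19.0, 289.2], 18, [15, 286, 8, 9]) [0.134 0.892 0.03 ]
top amber ([26.0, 294.4], 17, [23, 291, 7, 9]) [0.116 0.867 0.03 ]
top amber ([27.3, 301.4], 15, [24, 298, 8, 8]) [0.093 0.861 0.03 ]
top amber ([36.4, 302.4], 17, [34, 299, 6, 7]) [0.09 0.83 0.03]
top amber ([42.3, 305.1], 13, [40, 302, 6, 6]) [0.081 0.809 0.03 ]
top amber ([302.7, 302.9], 9, [299, 302, 7, 4]) [ 0.102 -0
[... 3916 characters left out ...]
]) [ 0.224 -0.347  0.12 ]
scene red ([275.1, 337.4], 34, [262, 333, 28, 7]) [ 0.204 -0.358  0.12 ]
scene blue ([401.3, 275.3], 30, [399, 271, 5, 8]) [ 0.606 -0.39   0.03 ]
clear [0.46216177 0.2771264  0.045     ] [0.46187787 0.26426136 0.045     ]
(166, 188) [0.493 0.4   0.035] 0.6342290070579414
(163, 220) [0.38  0.406 0.035] 0.5556425997634757
(138, 242) [0.302 0.489 0.035] 0.5750265054209108
(247, 198) [0.462 0.113 0.035] 0.47586259245206153
[[317.31824464   0.         259.67495596]
 [  0.         317.31824464 187.43473501]
 [  0.           0.           1.        ]] [[ 1.     0.001 -0.     0.   ]
 [ 0.    -0.298  0.955 -0.07 ]
 [ 0.001 -0.955 -0.298  0.077]
 [ 0.     0.     0.     1.   ]]
```

View pics/crop1.png

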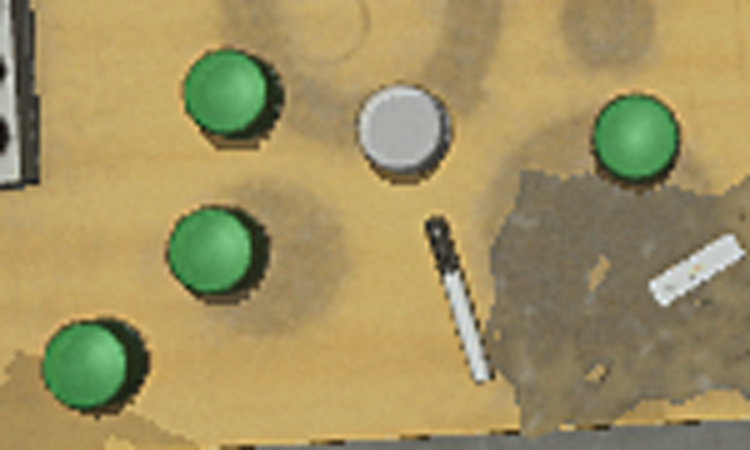

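```bash
cat >> h.py <<'E'
def yaw(s): return np.arctan2(s["tool_rot"][1][0],s["tool_rot"][0][0])
def mv(x,y,z,phi=None):
    s=readout.state();R=np.array(s["tool_rot"]);d=np.array([x,y,z])-s["ee_pos"]
    p=yaw(s); dp=0 if phi is None else p-phi
    print("shift",(R.T@d).round(4).tolist(),"twist_y",round(dp,4),"q",np.round(s["q"],2).tolist())
E
python3 - <<'E'
from h import *
T=get_image("top");S=get_image("scene")
print("ball",tri([ray(T,(346.1,126.1)),ray(S,(376.6,198.1))]))
for a,b in (((219.7,143.2),(267,152.6)),((252.2,141.6),(289.2,165.7)),((284.4,140),(314,179.8)),((316.6,138.6),(342,195.8))): print(tri([ray(T,a),ray(S,b)]))
mv(.755,-.215,.26,1.635)
E
```

```text
ball (array([ 0.70256643, -0.21557541,  0.12723257]), [np.float64(8.885514359727485e-05), np.float64(8.885514359702034e-05)])
(array([0.64376838, 0.20742428, 0.09671221]), [np.float64(0.0008080363184736656), np.float64(0.0008080363184735293)])
(array([0.65124442, 0.09737267, 0.09557404]), [np.float64(0.0002454448977961279), np.float64(0.0002454448977961125)])
(array([ 0.65883397, -0.01234875,  0.0958731 ]), [np.float64(0.0002028859777541702), np.float64(0.0002028859777541776)])
(array([ 0.66626309, -0.12274126,  0.09564008]), [np.float64(0.0006480726193207719), np.float64(0.0006480726193209174)])
shift [-0.561, 0.0438, -0.7825] twist_y -0.423 q [1.09, 0.22, 1.53, 0.0, 1.39, -0.13]
```

Call:
{"name": "carry_out", "arguments": {
  "targets": [
    {"xyz": [-0.28,0.02,-0.39],"twist": [0,-0.21,0]},
    {"xyz": [-0.28,0.02,-0.39],"twist": [0,-0.21,0]},
    {"xyz": [-0.28,0.02,-0.39],"twist": [0,-0.21,0]},
    {"xyz": [-0.28,0.02,-0.39],"twist": [0,-0.21,0]},
    {"xyz": [-0.28,0.02,-0.39],"twist": [0,-0.21,0]},
    {"xyz": [-0.28,0.02,-0.39],"twist": [0,-0.21,0]},
    {"xyz": [-0.28,0.02,-0.39],"twist": [0,-0.21,0]},
    {"xyz": [-0.28,0.02,-0.39],"twist": [0,-0.21,0]},
    {"xyz": [-0.28,0.02,-0.39],"twist": [0,-0.21,0]},
    {"xyz": [-0.28,0.02,-0.39],"twist": [0,-0.21,0]}
  ],
  "grip": 0,
  "grip_force": 30
}}

```text
time_s: 1.18
ee_pos: [0.4512, 0.2378, 0.2869]
tool_rot: [[0.148, 0.001, -0.989], [0.989, 0.0, 0.148], [0.0, -1.0, -0.001]]
wrist_force: [0.9, 0.7, 0.5]
grip_width: 0.0002
```

```bash
python3 - <<'E'
from h import *
mv(.755,-.215,.26,1.635)
s=readout.state();print(s["time_s"],s["ee_pos"],s["grip_width"])
w=get_image("wrist");cv2.imwrite("pics/w1.png",w["frame"])
E
```

```text
shift [-0.4028, 0.027, -0.3675] twist_y -0.2129 q [0.33, -0.04, 1.84, 0.0, 1.34, -1.09]
1.1833 [0.45123583 0.23780366 0.28685134] 0.0002483591431341908
```

View pics/w1.png

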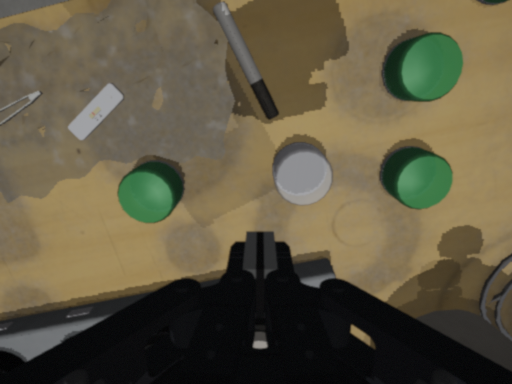

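Call:
{"name": "carry_out", "arguments": {
  "targets": [
    {"xyz": [-0.4,0.027,-0.37],"twist": [0,-0.21,0]},
    {"xyz": [-0.4,0.027,-0.37],"twist": [0,-0.21,0]},
    {"xyz": [-0.4,0.027,-0.37],"twist": [0,-0.21,0]},
    {"xyz": [-0.4,0.027,-0.37],"twist": [0,-0.21,0]},
    {"xyz": [-0.4,0.027,-0.37],"twist": [0,-0.21,0]},
    {"xyz": [-0.4,0.027,-0.37],"twist": [0,-0.21,0]},
    {"xyz": [-0.4,0.027,-0.37],"twist": [0,-0.21,0]},
    {"xyz": [-0.4,0.027,-0.37],"twist": [0,-0.21,0]},
    {"xyz": [-0.4,0.027,-0.37],"twist": [0,-0.21,0]},
    {"xyz": [-0.4,0.027,-0.37],"twist": [0,-0.21,0]}
  ]
}}

```text
time_s: 2.07
ee_pos: [0.6833, -0.1026, 0.2659]
tool_rot: [[-0.061, 0.0, -0.998], [0.998, 0.0, -0.061], [0.0, -1.0, -0.0]]
wrist_force: [0.2, 0.5, 0.0]
grip_width: -0.0001
```

Call:
{"name": "carry_out", "arguments": {
  "targets": [
    {"xyz": [0,0,0]},
    {"xyz": [0,0,0]},
    {"xyz": [0,0,0]},
    {"xyz": [0,0,0]},
    {"xyz": [0,0,0]}
  ]
}}

```text
$.targets[0]: bad value
```

```bash
python3 - <<'E'
from h import *
s=readout.state();print(s["time_s"],s["ee_pos"],s["grip_width"])
w=get_image("wrist");cv2.imwrite("pics/w2.png",w["frame"])
for b in blobs(w["frame"],(0,180,80),(4,255,255),30): print(b,onz(w,b[0],.125,s))
mv(.75,-.215,.18,1.635)
E
```

```text
2.0667 [ 0.6832587  -0.10255131  0.26594088] -5.5488935328264745e-05
([99.6, 219.0], 993, [81, 202, 38, 35]) [ 0.70301139 -0.21640752  0.125     ]
shift [-0.1086, 0.0844, -0.0582] twist_y -0.0076 q [-0.27, 0.41, 1.37, -0.0, 1.36, -1.9]
```

Call:
{"name": "carry_out", "arguments": {
  "targets": [
    {"xyz": [-0.108,0,-0.062],"twist": [0,0,0]},
    {"xyz": [-0.108,0,-0.062],"twist": [0,0,0]},
    {"xyz": [-0.108,0,-0.062],"twist": [0,0,0]},
    {"xyz": [-0.108,0,-0.062],"twist": [0,0,0]},
    {"xyz": [-0.108,0,-0.062],"twist": [0,0,0]},
    {"xyz": [-0.108,0,-0.062],"twist": [0,0,0]}
  ]
}}

```text
time_s: 2.62
ee_pos: [0.7507, -0.2046, 0.2651]
tool_rot: [[-0.061, -0.001, -0.998], [0.998, 0.001, -0.061], [0.001, -1.0, 0.001]]
wrist_force: [-0.3, 0.6, -0.3]
grip_width: -0.0002
```

```bash
python3 - <<'E'
from h import *
s=readout.state();print(s["time_s"],s["ee_pos"],s["grip_width"])
mv(.753,-.215,.18)
E
```

```text
2.6167 [ 0.75068847 -0.20459516  0.26513836] -0.00019301337011473862
shift [-0.0106, 0.0851, -0.0018] twist_y 0 q [-0.37, 0.62, 1.08, 0.0, 1.45, -2.0]
```

Call:
{"name": "carry_out", "arguments": {
  "targets": [
    {"xyz": [-0.01,0.03,-0.002],"twist": [0,0,0]},
    {"xyz": [-0.01,0.06,-0.002],"twist": [0,0,0]},
    {"xyz": [-0.01,0.085,-0.002],"twist": [0,0,0]},
    {"xyz": [-0.01,0.085,-0.002],"twist": [0,0,0]},
    {"xyz": [-0.01,0.085,0.02],"twist": [0,0,0]},
    {"xyz": [-0.01,0.085,0.04],"twist": [0,0,0]},
    {"xyz": [-0.009,0.085,0.06],"twist": [0,0,0]},
    {"xyz": [-0.008,0.085,0.075],"twist": [0,0,0]},
    {"xyz": [-0.008,0.085,0.085],"twist": [0,0,0]},
    {"xyz": [-0.007,0.085,0.088],"twist": [0,0,0]}
  ]
}}

```text
time_s: 3.45
ee_pos: [0.6631, -0.2165, 0.1843]
tool_rot: [[-0.062, 0.003, -0.998], [0.998, -0.001, -0.062], [-0.001, -1.0, -0.003]]
wrist_force: [0.5, -0.2, 0.1]
grip_width: -0.0003
```

```bash
python3 - <<'E'
from h import *
s=readout.state();print(s["time_s"],s["ee_pos"],s["grip_width"],s["wrist_force"])
T=get_image("top");S=get_image("scene")
a=blobs(T["frame"],(0,170,90),(4,255,255),8);b=blobs(S["frame"],(0,170,90),(4,255,255),8);print(a,b)
E
```

```text
3.45 [ 0.66305436 -0.21654015  0.18429765] -0.0002842767840693498 [ 0.45382475 -0.17188978  0.05996908]
[] [([363.6, 208.9], 56, [360, 205, 8, 9]), ([274.6, 325.2], 256, [260, 309, 31, 32])]
```

Call:
{"name": "carry_out", "arguments": {
  "targets": [
    {"xyz": [0,0,0.006],"twist": [0,0,0]},
    {"xyz": [0,0,0.012],"twist": [0,0,0]},
    {"xyz": [0,0,0.012],"twist": [0,0,0]},
    {"xyz": [0,0,-0.008],"twist": [0,0,0]},
    {"xyz": [0,-0.03,-0.008],"twist": [0,0,0]},
    {"xyz": [0,-0.07,-0.008],"twist": [0,0,0]},
    {"xyz": [0.04,-0.11,0.03],"twist": [0,0,0]},
    {"xyz": [0.08,-0.11,0.07],"twist": [0,0,0]},
    {"xyz": [0.12,-0.11,0.11],"twist": [0,0,0]},
    {"xyz": [0.12,-0.11,0.11],"twist": [0,0,0]}
  ],
  "grip": 1
}}

```text
time_s: 4.38
ee_pos: [0.5535, -0.1104, 0.2914]
tool_rot: [[-0.061, 0.001, -0.998], [0.998, -0.0, -0.061], [-0.001, -1.0, -0.001]]
wrist_force: [1.0, 0.0, 0.4]
grip_width: 0.0855
```

```bash
python3 - <<'E'
from h import *
s=readout.state();print(s["time_s"],s["ee_pos"],s["grip_width"],s["wrist_force"])
T=get_image("top");S=get_image("scene");w=get_image("wrist")
a=blobs(T["frame"],(0,170,90),(4,255,255),8);b=blobs(S["frame"],(0,170,90),(4,255,255),8);print(a,b)
cv2.imwrite("pics/w3.png",np.vstack([w["frame"],T["frame"][100:300,:]]))
for x in a:
  for y in b: print(tri([ray(T,x[0]),ray(S,y[0])]))
for c,lo,hi in (("red",(0,170,90),(4,255,255)),("amber",(5,150,60),(14,255,255))):
  for b in blobs(T["frame"],lo,hi,40):
    if b[0][0]>330: print(c,b,onz(T,b[0],.03))
  for b in blobs(w["frame"],lo,hi,100): print("w",c,b,onz(w,b[0],.03,s))
mv(.42,-.29,.25)
E
```

```text
4.3833 [ 0.55346483 -0.11044857  0.29135353] 0.08545401374580539 [0.98790347 0.02595347 0.38049617]
[([357.2, 253.5], 166, [346, 244, 22, 22])] [([475.8, 203.4], 8, [473, 203, 6, 2]), ([363.3, 209.0], 58, [360, 205, 8, 9]), ([275.2, 325.0], 367, [260, 309, 31, 32])]
(array([ 0.37237103, -0.35208864,  0.40034252]), [np.float64(0.18711508707281682), np.float64(0.18711508707281688)])
(array([ 0.35842038, -0.27780487,  0.31554242]), [np.float64(0.10027668778174692), np.float64(0.100276687781747)])
(array([ 0.27098201, -0.2841953 ,  0.00423093]), [np.float64(0.0014175263715132309), np.float64(0.001417526371513205)])
red ([357.2, 253.5], 166, [346, 244, 22, 22]) [ 0.27419789 -0.27770456  0.03      ]
amber ([367.8, 191.6], 337, [352, 129, 33, 108]) [ 0.49315635 -0.31693319  0.03      ]
shift [-0.1721, 0.0404, 0.1436] twist_y 0 q [-0.34, 0.08, 1.7, -0.0, 1.35, -1.97]
```

View pics/w3.png

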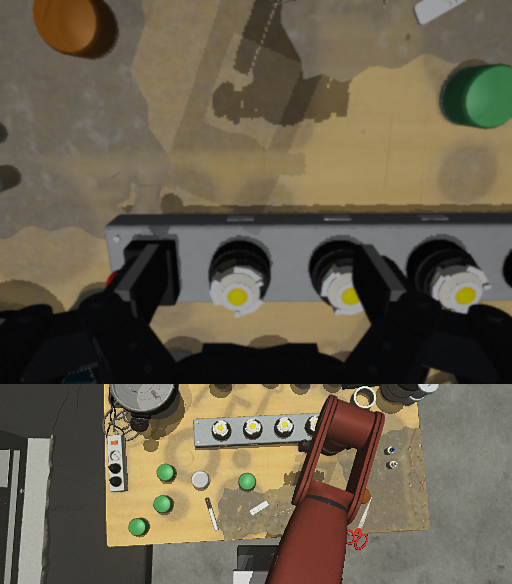

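Call:
{"name": "carry_out", "arguments": {
  "targets": [
    {"xyz": [-0.17,0.0,0.14],"twist": [0,0.12,0]},
    {"xyz": [-0.17,0.0,0.14],"twist": [0,0.24,0]},
    {"xyz": [-0.17,0.0,0.14],"twist": [0,0.36,0]},
    {"xyz": [-0.17,0.0,0.14],"twist": [0,0.48,0]},
    {"xyz": [-0.17,0.0,0.14],"twist": [0,0.6,0]},
    {"xyz": [-0.17,0.0,0.14],"twist": [0,0.72,0]},
    {"xyz": [-0.17,0.0,0.14],"twist": [0,0.84,0]},
    {"xyz": [-0.17,0.0,0.14],"twist": [0,0.96,0]},
    {"xyz": [-0.17,0.0,0.14],"twist": [0,1.08,0]},
    {"xyz": [-0.17,0.0,0.14],"twist": [0,1.2,0]}
  ]
}}

```text
time_s: 5.37
ee_pos: [0.4256, -0.2913, 0.2909]
tool_rot: [[0.911, 0.0, -0.412], [0.412, -0.001, 0.911], [0.0, -1.0, -0.001]]
wrist_force: [-0.5, -0.3, -0.2]
grip_width: 0.0853
```

Call:
{"name": "carry_out", "arguments": {
  "targets": [
    {"xyz": [0,0.0,0],"twist": [0,0.12,0]},
    {"xyz": [0,0.0,0],"twist": [0,0.24,0]},
    {"xyz": [0,0.0,0],"twist": [0,0.36,0]},
    {"xyz": [0,0.0,0],"twist": [0,0.48,0]},
    {"xyz": [0,0.0,0],"twist": [0,0.6,0]},
    {"xyz": [0,0.0,0],"twist": [0,0.72,0]},
    {"xyz": [0,0.0,0],"twist": [0,0.72,0]},
    {"xyz": [0,0.0,0],"twist": [0,0.72,0]}
  ]
}}

```text
time_s: 6.03
ee_pos: [0.4255, -0.2906, 0.2906]
tool_rot: [[0.96, 0.0, 0.281], [-0.281, -0.001, 0.96], [0.0, -1.0, -0.0]]
wrist_force: [0.0, -1.1, -0.0]
grip_width: 0.0853
```

```bash
python3 - <<'E'
from h import *
s=readout.state();print(s["time_s"],s["ee_pos"],yaw(s))
w=get_image("wrist");S=get_image("scene")
X=S["R"]@np.array([.636,-.219,.125])+S["t"];u=S["mtx"]@X;print("off ball expected",u[:2]/u[2])
cv2.imwrite("pics/w4.png",w["frame"])
for b in blobs(w["frame"],(5,150,60),(14,255,255),200): print("w",b,onz(w,b[0],.035,s))
mv(.42,-.29,.25,-.3)
E
```

```text
6.0333 [ 0.42550605 -0.29056345  0.29064822] -0.2847879137590726
off ball expected [362.25361328 208.89432605]
shift [-0.0051, 0.0405, -0.0013] twist_y 0.0151 q [-0.75, -0.03, 1.83, -0.0, 1.35, -0.47]
```

View pics/w4.png

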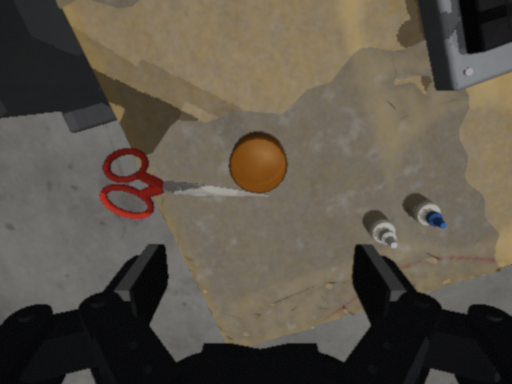

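```bash
cat >> h.py <<'E'
def lens(w,s,lo,hi,z=.03,amin=300):
    out=[]
    hsv=cv2.cvtColor(w["frame"],cv2.COLOR_BGR2HSV); m=cv2.inRange(hsv,np.array(lo),np.array(hi))
    m=cv2.morphologyEx(m,cv2.MORPH_OPEN,np.ones((5,5)))
    for c in cv2.findContours(m,cv2.RETR_EXTERNAL,cv2.CHAIN_APPROX_NONE)[0]:
        if cv2.contourArea(c)<amin: continue
        (u,v),rad=cv2.minEnclosingCircle(c); out.append(((round(u,1),round(v,1)),round(rad,1),onz(w,(u,v),z,s).round(4).tolist(),int(cv2.contourArea(c))))
    return out
E
python3 - <<'E'
from h import *
s=readout.state();w=get_image("wrist");f=w["frame"]
print(cv2.cvtColor(f,cv2.COLOR_BGR2HSV)[[163,145,180,163,120],[258,258,258,280,258]].tolist())
for l in lens(w,s,(4,150,60),(17,255,255)): print(l)
E
```

```text
[[15, 184, 133], [15, 174, 136], [16, 212, 118], [15, 193, 128], [18, 52, 113]]
((258.4, 164.0), 28.8, [0.4228, -0.2905, 0.03], 2430)
```

Call:
{"name": "carry_out", "arguments": {
  "targets": [
    {"xyz": [-0.0025,0.04,-0.001],"twist": [0,0,0]},
    {"xyz": [-0.0025,0.08,-0.001],"twist": [0,0,0]},
    {"xyz": [-0.0025,0.12,-0.001],"twist": [0,0,0]},
    {"xyz": [-0.0025,0.155,-0.001],"twist": [0,0,0]},
    {"xyz": [-0.0025,0.185,-0.001],"twist": [0,0,0]},
    {"xyz": [-0.0025,0.2,-0.001],"twist": [0,0,0]},
    {"xyz": [-0.0025,0.208,-0.001],"twist": [0,0,0]},
    {"xyz": [-0.0025,0.208,-0.001],"twist": [0,0,0]},
    {"xyz": [-0.0025,0.208,-0.001],"twist": [0,0,0]}
  ]
}}

```text
time_s: 6.93
ee_pos: [0.4227, -0.2903, 0.0829]
tool_rot: [[0.959, 0.0, 0.283], [-0.283, -0.0, 0.959], [0.0, -1.0, -0.0]]
wrist_force: [0.1, 0.2, 0.8]
grip_width: 0.0857
```

Call:
{"name": "carry_out", "arguments": {
  "targets": [
    {"xyz": [0,0,0],"twist": [0,0,0]},
    {"xyz": [0,0,0],"twist": [0,0,0]},
    {"xyz": [0,0,0],"twist": [0,0,0]},
    {"xyz": [0,0,0],"twist": [0,0,0]},
    {"xyz": [0,0,0],"twist": [0,0,0]},
    {"xyz": [0,0,0],"twist": [0,0,0]},
    {"xyz": [0,0,0],"twist": [0,0,0]},
    {"xyz": [0,0,0],"twist": [0,0,0]}
  ],
  "grip": 0.4,
  "grip_force": 30
}}

```text
time_s: 7.6
ee_pos: [0.4233, -0.2908, 0.0844]
tool_rot: [[0.959, 0.002, 0.284], [-0.284, -0.002, 0.959], [0.003, -1.0, -0.002]]
wrist_force: [-0.9, 0.7, 6.2]
grip_width: 0.061
```

```bash
python3 - <<'E'
from h import *
s=readout.state();print(s["time_s"],s["ee_pos"],s["grip_width"],s["wrist_force"])
w=get_image("wrist");cv2.imwrite("pics/w5.png",w["frame"])
E
```

```text
7.6 [ 0.42330816 -0.29080995  0.08440725] 0.061014589476941924 [-0.91311365  0.70920434  6.2096075 ]
```

View pics/w5.png

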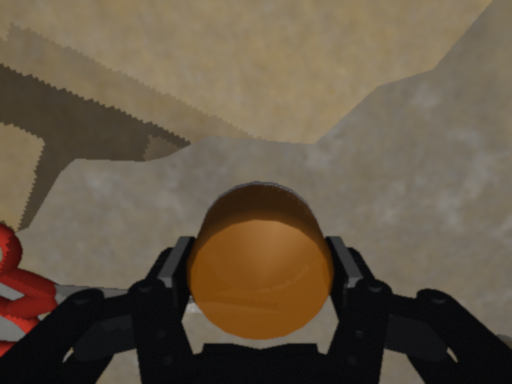

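```bash
python3 - <<'E'
from h import *
w=get_image("wrist");s=readout.state()
f=cv2.imread("pics/w3.png")[:384]
R=np.array([[-0.061,.001,-.998],[.998,0,-.061],[-.001,-1,-.001]])
ss=dict(ee_pos=[.55346,-.11045,.29135],tool_rot=R)
for b in blobs(f,(22,130,120),(35,255,255),30): print(b,onz(w,b[0],.0985,ss).round(4))
mv(.6663,-.1227,.25)
E
```

```text
([237.0, 296.5], 253, [228, 289, 19, 16]) [ 0.6722 -0.1263  0.0985]
([349.7, 296.6], 210, [342, 288, 17, 17]) [ 0.6655 -0.0167  0.0985]
([465.1, 295.5], 253, [456, 288, 19, 16]) [0.6573 0.0951 0.0985]
shift [0.1858, -0.1654, 0.2299] twist_y 0 q [-0.76, 0.23, 1.97, -0.0, 0.94, -0.47]
```

Call:
{"name": "carry_out", "arguments": {
  "targets": [
    {"xyz": [0,-0.04,0],"twist": [0,0,0]},
    {"xyz": [0,-0.08,0],"twist": [0,0,0]},
    {"xyz": [0,-0.12,0],"twist": [0,0,0]},
    {"xyz": [0,-0.16,0],"twist": [0,0,0]},
    {"xyz": [0,-0.166,0],"twist": [0,0,0]},
    {"xyz": [0,-0.166,0],"twist": [0,0,0]}
  ]
}}

```text
time_s: 8.2
ee_pos: [0.424, -0.2913, 0.2532]
tool_rot: [[0.959, 0.007, 0.284], [-0.284, -0.006, 0.959], [0.008, -1.0, -0.004]]
wrist_force: [0.0, -0.9, -1.5]
grip_width: 0.0613
```

```bash
python3 - <<'E'
from h import *
s=readout.state();print(s["time_s"],s["ee_pos"],s["grip_width"],s["wrist_force"])
mv(.6663,-.1227,.25)
E
```

```text
8.2 [ 0.42397741 -0.29133804  0.25324311] 0.06127250667603516 [ 0.02979861 -0.93309128 -1.54777283]
shift [0.1845, 0.0038, 0.2305] twist_y 0 q [-0.76, -0.01, 1.87, -0.0, 1.27, -0.47]
```

Call:
{"name": "carry_out", "arguments": {
  "targets": [
    {"xyz": [0.04,0,0.04],"twist": [0,0,0]},
    {"xyz": [0.07,0,0.08],"twist": [0,0,0]},
    {"xyz": [0.1,0,0.12],"twist": [0,0,0]},
    {"xyz": [0.13,0,0.16],"twist": [0,0,0]},
    {"xyz": [0.16,0,0.2],"twist": [0,0,0]},
    {"xyz": [0.186,0,0.2315],"twist": [0,0,0]},
    {"xyz": [0.186,0,0.2315],"twist": [0,0,0]},
    {"xyz": [0.186,0,0.2315],"twist": [0,0,0]},
    {"xyz": [0.186,0,0.2315],"twist": [0,0,0]},
    {"xyz": [0.186,0,0.2315],"twist": [0,0,0]}
  ]
}}

```text
time_s: 9.03
ee_pos: [0.6653, -0.1203, 0.2457]
tool_rot: [[0.959, -0.004, 0.283], [-0.283, 0.001, 0.959], [-0.004, -1.0, -0.001]]
wrist_force: [-0.1, -0.1, -1.8]
grip_width: 0.061
```

```bash
python3 - <<'E'
from h import *
s=readout.state();print(s["time_s"],s["ee_pos"],s["grip_width"],s["wrist_force"],s["dq"].round(3) if hasattr(s["dq"],"round") else s["dq"])
w=get_image("wrist");cv2.imwrite("pics/w6.png",w["frame"])
for b in blobs(w["frame"],(22,130,120),(35,255,255),30): print(b,onz(w,b[0],.0985,s).round(4))
s=readout.state();print(s["ee_pos"])
E
```

```text
9.0333 [ 0.66528298 -0.12028157  0.2457289 ] 0.06104269591697054 [-0.14103175 -0.1398757  -1.84931435] [-0.032 -0.033  0.015 -0.002  0.005  0.   ]
([200.9, 44.3], 806, [186, 28, 31, 34]) [ 0.6572 -0.011   0.0985]
[ 0.66499985 -0.12105654  0.24640758]
```

View pics/w6.png

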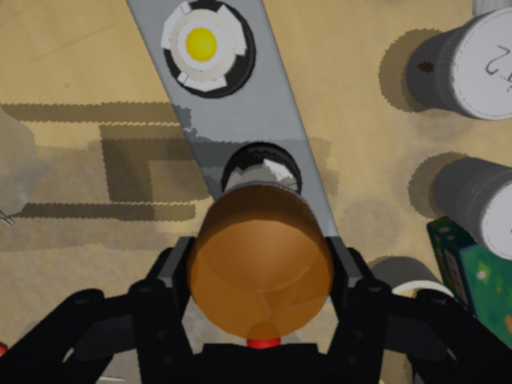

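Call:
{"name": "carry_out", "arguments": {
  "targets": [
    {"xyz": [0.0005,0.03,0],"twist": [0,0,0]},
    {"xyz": [0.0005,0.055,0],"twist": [0,0,0]},
    {"xyz": [0.0005,0.062,0],"twist": [0,0,0]},
    {"xyz": [0.0005,0.066,0],"twist": [0,0,0]},
    {"xyz": [0.0005,0.069,0],"twist": [0,0,0]},
    {"xyz": [0.0005,0.071,0],"twist": [0,0,0]},
    {"xyz": [0.0005,0.071,0],"twist": [0,0,0]},
    {"xyz": [0.0005,0.071,0],"twist": [0,0,0]}
  ]
}}

```text
time_s: 9.75
ee_pos: [0.6675, -0.1212, 0.1788]
tool_rot: [[0.959, 0.002, 0.284], [-0.284, -0.001, 0.959], [0.002, -1.0, -0.0]]
wrist_force: [-0.2, -0.3, -1.6]
grip_width: 0.0609
```

Call:
{"name": "carry_out", "arguments": {
  "targets": [
    {"xyz": [0,0.001,0],"twist": [0,0,0]},
    {"xyz": [0,0.002,0],"twist": [0,0,0]},
    {"xyz": [0,0.003,0],"twist": [0,0,0]},
    {"xyz": [0,0.003,0],"twist": [0,0,0]}
  ]
}}

```text
time_s: 10.08
ee_pos: [0.6671, -0.1213, 0.1749]
tool_rot: [[0.959, 0.001, 0.284], [-0.284, -0.001, 0.959], [0.001, -1.0, -0.001]]
wrist_force: [-1.6, -1.6, -0.4]
grip_width: 0.061
```

Call:
{"name": "carry_out", "arguments": {
  "targets": [
    {"xyz": [-0.001,0.001,-0.0005],"twist": [0,0,0]},
    {"xyz": [-0.001,0.002,-0.0005],"twist": [0,0,0]},
    {"xyz": [-0.001,0.003,-0.0005],"twist": [0,0,0]},
    {"xyz": [-0.001,0.003,-0.0005],"twist": [0,0,0]}
  ]
}}

```text
time_s: 10.42
ee_pos: [0.6657, -0.1209, 0.1715]
tool_rot: [[0.959, -0.0, 0.284], [-0.284, 0.0, 0.959], [-0.0, -1.0, 0.0]]
wrist_force: [-1.8, -0.0, 1.9]
grip_width: 0.0613
```

Call:
{"name": "carry_out", "arguments": {
  "targets": [
    {"xyz": [0,0.001,0],"twist": [0,0,0]},
    {"xyz": [0,0.002,0],"twist": [0,0,0]},
    {"xyz": [0,0.002,0],"twist": [0,0,0]}
  ]
}}

```text
time_s: 10.67
ee_pos: [0.6659, -0.1209, 0.1713]
tool_rot: [[0.959, 0.0, 0.284], [-0.284, -0.0, 0.959], [0.0, -1.0, 0.0]]
wrist_force: [-6.7, 1.9, 11.8]
grip_width: 0.0612
```

Call:
{"name": "carry_out", "arguments": {
  "targets": [
    {"xyz": [-0.0015,-0.0005,0],"twist": [0,-0.06,0]},
    {"xyz": [-0.0015,-0.0005,0],"twist": [0,-0.18,0]},
    {"xyz": [-0.0015,-0.0005,0],"twist": [0,-0.3,0]},
    {"xyz": [-0.0015,-0.0005,0],"twist": [0,-0.3,0]}
  ]
}}

```text
time_s: 11.0
ee_pos: [0.6644, -0.121, 0.1699]
tool_rot: [[1.0, 0.001, -0.016], [0.016, -0.001, 1.0], [0.001, -1.0, -0.001]]
wrist_force: [0.4, -1.3, -0.6]
grip_width: 0.0613
```

```bash
python3 - <<'E'
from h import *
s=readout.state();print(s["ee_pos"],yaw(s),s["grip_width"],s["wrist_force"],s["torque"],np.round(s["q"],2))
E
```

```text
[ 0.66438946 -0.12096325  0.16988884] 0.016204002233111768 0.061311849531536226 [ 0.37699391 -1.25697913 -0.58203342] [-0.32021432 -0.08845902  0.04204263] [-0.3   0.45  1.49 -0.    1.19 -0.31]
```

Call:
{"name": "carry_out", "arguments": {
  "targets": [
    {"xyz": [0,0.0015,0],"twist": [0,0,0]},
    {"xyz": [0,0.003,0],"twist": [0,0,0]},
    {"xyz": [0,0.003,0],"twist": [0,0,0]},
    {"xyz": [0,0.003,0],"twist": [0,0,0]}
  ]
}}

```text
time_s: 11.33
ee_pos: [0.6643, -0.121, 0.1663]
tool_rot: [[1.0, -0.0, -0.01], [0.01, -0.001, 1.0], [-0.0, -1.0, -0.001]]
wrist_force: [1.2, -3.6, -2.8]
grip_width: 0.061
```

Call:
{"name": "carry_out", "arguments": {
  "targets": [
    {"xyz": [0,0.0015,-0.0007],"twist": [0,0,0]},
    {"xyz": [0,0.003,-0.0007],"twist": [0,0,0]},
    {"xyz": [0,0.005,-0.0007],"twist": [0,0,0]},
    {"xyz": [0,0.005,-0.0007],"twist": [0,0,0]}
  ]
}}

```text
time_s: 11.67
ee_pos: [0.6644, -0.1211, 0.1616]
tool_rot: [[1.0, 0.0, -0.012], [0.012, 0.0, 1.0], [0.0, -1.0, 0.0]]
wrist_force: [1.2, -1.2, 0.6]
grip_width: 0.0611
```

Call:
{"name": "carry_out", "arguments": {
  "targets": [
    {"xyz": [0,0.0,0],"twist": [0,0.1,0]},
    {"xyz": [0,0.0005,0],"twist": [0,0.2,0]},
    {"xyz": [0,0.001,0],"twist": [0,0.3,0]},
    {"xyz": [0,0.0015,0],"twist": [0,0.4,0]},
    {"xyz": [0,0.0015,0],"twist": [0,0.4,0]}
  ]
}}

```text
time_s: 12.08
ee_pos: [0.6646, -0.1212, 0.1608]
tool_rot: [[0.924, 0.001, 0.382], [-0.382, -0.0, 0.924], [0.001, -1.0, 0.0]]
wrist_force: [0.3, -2.0, 1.8]
grip_width: 0.0612
```

```bash
python3 - <<'E'
from h import *
s=readout.state();print(s["ee_pos"],yaw(s),s["grip_width"],s["wrist_force"],s["torque"],np.round(s["q"],2))
E
```

```text
[ 0.66461568 -0.12123848  0.16083901] -0.3915917961155676 0.06120490267923522 [ 0.30848742 -1.9588602   1.77864443] [-0.28441933 -0.15277171 -0.06914842] [-0.3   0.46  1.5   0.    1.18  0.09]
```

Call:
{"name": "carry_out", "arguments": {
  "targets": [
    {"xyz": [0,0.0005,0],"twist": [0,0.1,0]},
    {"xyz": [0,0.001,0],"twist": [0,0.2,0]},
    {"xyz": [0,0.0015,0],"twist": [0,0.3,0]},
    {"xyz": [0,0.002,0],"twist": [0,0.4,0]},
    {"xyz": [0,0.002,0],"twist": [0,0.5,0]},
    {"xyz": [0,0.002,0],"twist": [0,0.5,0]}
  ]
}}

```text
time_s: 12.58
ee_pos: [0.6646, -0.1211, 0.1589]
tool_rot: [[0.631, 0.001, 0.776], [-0.776, 0.0, 0.631], [0.0, -1.0, 0.001]]
wrist_force: [-0.0, -0.3, 2.9]
grip_width: 0.0609
```

```bash
cat > st.py <<'E'
from h import *
s=readout.state();print(s["time_s"],s["ee_pos"].round(4),"yaw",yaw(s).round(3),s["grip_width"].round(4) if hasattr(s["grip_width"],"round") else s["grip_width"],np.round(s["wrist_force"],1),"T",np.round(s["torque"],2),np.round(s["q"],2))
E
python3 st.py
```

```text
12.5833 [ 0.6646 -0.1211  0.1589] yaw -0.888 0.06087990053743559 [-0.  -0.3  2.9] T [-0.05 -0.04 -0.02] [-0.3   0.47  1.5   0.    1.18  0.59]
```

Call:
{"name": "carry_out", "arguments": {
  "targets": [
    {"xyz": [0,0.0005,0],"twist": [0,0.1,0]},
    {"xyz": [0,0.001,0],"twist": [0,0.2,0]},
    {"xyz": [0,0.001,0],"twist": [0,0.3,0]},
    {"xyz": [0,0.001,0],"twist": [0,0.3,0]}
  ]
}}

```text
time_s: 12.92
ee_pos: [0.6646, -0.1212, 0.1578]
tool_rot: [[0.375, 0.001, 0.927], [-0.927, -0.0, 0.375], [0.0, -1.0, 0.001]]
wrist_force: [0.8, -0.4, 3.4]
grip_width: 0.0609
```

```bash
python3 st.py
```

```text
12.9167 [ 0.6646 -0.1212  0.1578] yaw -1.186 0.0608590735045275 [ 0.8 -0.4  3.4] T [-0.17 -0.09  0.12] [-0.3   0.47  1.5   0.    1.17  0.89]
```

Call:
{"name": "carry_out", "arguments": {
  "targets": [
    {"xyz": [0,0,0],"twist": [0,0.08,0]},
    {"xyz": [0,0,0],"twist": [0,0.16,0]},
    {"xyz": [0,0,0],"twist": [0,0.16,0]}
  ]
}}

```text
time_s: 13.17
ee_pos: [0.6639, -0.1212, 0.1575]
tool_rot: [[0.226, -0.001, 0.974], [-0.974, -0.0, 0.226], [-0.0, -1.0, -0.001]]
wrist_force: [-2.7, -1.1, 4.7]
grip_width: 0.0612
```

```bash
python3 st.py
```

```text
13.1667 [ 0.6639 -0.1212  0.1575] yaw -1.343 0.06123623958446202 [-2.7 -1.1  4.7] T [-0.12  0.37  0.48] [-0.3   0.47  1.5  -0.    1.18  1.05]
```

Call:
{"name": "carry_out", "arguments": {
  "targets": [
    {"xyz": [0,0,0],"twist": [0,-0.03,0]},
    {"xyz": [0,0,0],"twist": [0,-0.03,0]},
    {"xyz": [0,0,0],"twist": [0,-0.03,0]},
    {"xyz": [0,0,0],"twist": [0,-0.03,0]},
    {"xyz": [0,0,0],"twist": [0,-0.03,0]},
    {"xyz": [0,-0.03,0],"twist": [0,-0.03,0]},
    {"xyz": [0,-0.07,0],"twist": [0,-0.03,0]},
    {"xyz": [0,-0.11,0],"twist": [0,-0.03,0]},
    {"xyz": [0,-0.13,0],"twist": [0,-0.03,0]},
    {"xyz": [0,-0.13,0],"twist": [0,-0.03,0]}
  ],
  "grip": 1
}}

```text
time_s: 14.0
ee_pos: [0.667, -0.122, 0.2954]
tool_rot: [[0.251, 0.011, 0.968], [-0.968, -0.003, 0.251], [0.006, -1.0, 0.01]]
wrist_force: [0.4, -0.8, 1.0]
grip_width: 0.0853
```

```bash
python3 - <<'E'
from h import *
import st
w=get_image("wrist");T=get_image("top");S=get_image("scene")
cv2.imwrite("pics/w7.png",np.hstack([w["frame"][:, :],cv2.resize(S["frame"][140:260,230:430],None,fx=1.4,fy=1.4,interpolation=cv2.INTER_CUBIC)[:0+168].repeat(1,0) if False else np.vstack([cv2.resize(S["frame"][140:260,230:420],(285,180),interpolation=cv2.INTER_CUBIC),cv2.resize(T["frame"][110:260,110:380],(285,158)),np.zeros((46,285,3),np.uint8)])]))
for n,im in(("T",T),("S",S)):
  for b in blobs(im["frame"],(50,90,40),(75,255,255),100): print(n,b[0],onz(im,b[0],.03).round(3))
mv(.462,.11,.29)
E
```

```text
14.0 [ 0.667  -0.122   0.2954] yaw -1.317 0.08526525052963835 [ 0.4 -0.8  1. ] T [-0.02 -0.05 -0.02] [-0.3   0.34  1.39  0.    1.39  1.02]
T [164.8, 188.0] [0.493 0.405 0.03 ]
T [246.6, 197.2] [0.465 0.114 0.03 ]
T [161.6, 219.9] [0.38  0.412 0.03 ]
T [136.8, 242.7] [0.299 0.495 0.03 ]
S [203.9, 161.6] [0.488 0.39  0.03 ]
S [146.7, 168.9] [0.299 0.48  0.03 ]
S [176.9, 171.4] [0.377 0.396 0.03 ]
S [243.0, 202.3] [0.461 0.104 0.03 ]
shift [-0.2744, -0.0031, -0.1376] twist_y 0 q [-0.3, 0.35, 1.4, 0.0, 1.39, 1.02]
```

View pics/w7.png

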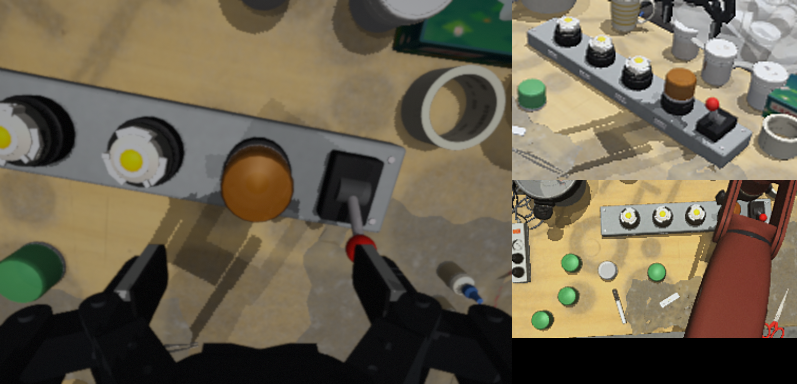

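Call:
{"name": "carry_out", "arguments": {
  "targets": [
    {"xyz": [-0.04,0,-0.02],"twist": [0,0,0]},
    {"xyz": [-0.08,0,-0.04],"twist": [0,0,0]},
    {"xyz": [-0.12,0,-0.06],"twist": [0,0,0]},
    {"xyz": [-0.16,0,-0.08],"twist": [0,0,0]},
    {"xyz": [-0.2,0,-0.1],"twist": [0,0,0]},
    {"xyz": [-0.24,0,-0.12],"twist": [0,0,0]},
    {"xyz": [-0.274,0,-0.138],"twist": [0,0,0]},
    {"xyz": [-0.274,0,-0.138],"twist": [0,0,0]},
    {"xyz": [-0.274,0,-0.138],"twist": [0,0,0]},
    {"xyz": [-0.274,0,-0.138],"twist": [0,0,0]}
  ]
}}

```text
time_s: 14.98
ee_pos: [0.4616, 0.1097, 0.2861]
tool_rot: [[0.252, -0.001, 0.968], [-0.968, -0.001, 0.252], [0.0, -1.0, -0.002]]
wrist_force: [0.2, -0.7, 0.3]
grip_width: 0.085
```

Call:
{"name": "carry_out", "arguments": {
  "targets": [
    {"xyz": [0,0,0],"twist": [0,0,0]},
    {"xyz": [0,0,0],"twist": [0,0,0]}
  ]
}}

```text
time_s: 15.15
ee_pos: [0.463, 0.1084, 0.2868]
tool_rot: [[0.249, -0.001, 0.969], [-0.969, -0.0, 0.249], [0.0, -1.0, -0.001]]
wrist_force: [-0.4, -0.0, -0.4]
grip_width: 0.0855
```

```bash
python3 - <<'E'
from h import *
import st
s=readout.state();w=get_image("wrist");cv2.imwrite("pics/w8.png",w["frame"])
L=lens(w,s,(45,80,40),(80,255,255));print(L)
for l in L: mv(l[2][0],l[2][1],.083)
for b in blobs(w["frame"],(22,130,120),(35,255,255),30): print(b,onz(w,b[0],.0985,s).round(4))
E
```

```text
15.15 [0.463  0.1084 0.2868] yaw -1.319 0.08552965073479292 [-0.4 -0.  -0.4] T [ 0.03 -0.03 -0.03] [ 0.06 -0.13  1.92 -0.    1.35  1.38]
[((254.3, 159.1), 30.6, [0.4655, 0.1153, 0.03], 2710)]
shift [-0.0061, 0.2039, 0.0043] twist_y 0 q [0.06, -0.13, 1.92, -0.0, 1.35, 1.38]
```

Call:
{"name": "carry_out", "arguments": {
  "targets": [
    {"xyz": [-0.006,0.04,0.0025],"twist": [0,0,0]},
    {"xyz": [-0.006,0.08,0.0025],"twist": [0,0,0]},
    {"xyz": [-0.006,0.12,0.0025],"twist": [0,0,0]},
    {"xyz": [-0.006,0.155,0.0025],"twist": [0,0,0]},
    {"xyz": [-0.006,0.185,0.0025],"twist": [0,0,0]},
    {"xyz": [-0.006,0.198,0.0025],"twist": [0,0,0]},
    {"xyz": [-0.006,0.203,0.0025],"twist": [0,0,0]},
    {"xyz": [-0.006,0.203,0.0025],"twist": [0,0,0]},
    {"xyz": [-0.006,0.203,0.0025],"twist": [0,0,0]}
  ]
}}

```text
time_s: 15.95
ee_pos: [0.4641, 0.1155, 0.0849]
tool_rot: [[0.249, 0.001, 0.968], [-0.968, 0.0, 0.249], [0.0, -1.0, 0.001]]
wrist_force: [0.1, 0.0, -0.1]
grip_width: 0.0857
```

Call:
{"name": "carry_out", "arguments": {
  "targets": [
    {"xyz": [0,0,0],"twist": [0,0,0]},
    {"xyz": [0,0,0],"twist": [0,0,0]},
    {"xyz": [0,0,0],"twist": [0,0,0]},
    {"xyz": [0,0,0],"twist": [0,0,0]},
    {"xyz": [0,0,0],"twist": [0,0,0]},
    {"xyz": [0,0,0],"twist": [0,0,0]},
    {"xyz": [0,0,0],"twist": [0,0,0]},
    {"xyz": [0,0,0],"twist": [0,0,0]}
  ],
  "grip": 0.4,
  "grip_force": 30
}}

```text
time_s: 16.62
ee_pos: [0.4645, 0.1159, 0.0863]
tool_rot: [[0.25, 0.004, 0.968], [-0.968, 0.0, 0.25], [0.001, -1.0, 0.003]]
wrist_force: [-0.5, -0.9, 6.0]
grip_width: 0.0609
```

```bash
python3 - <<'E'
from h import *
import st
s=readout.state();w=get_image("wrist");cv2.imwrite("pics/w9.png",w["frame"])
print(lens(w,s,(45,80,40),(80,255,255)))
m=cv2.inRange(cv2.cvtColor(w["frame"],cv2.COLOR_BGR2HSV),np.array((45,80,40)),np.array((80,255,255)))
v,u=np.nonzero(m);print(u.min(),u.max(),v.min(),v.max())
mv(.658,-.0117,.25)
E
```

```text
16.6167 [0.4645 0.1159 0.0863] yaw -1.318 0.06094181972229572 [-0.5 -0.9  6. ] T [-0.11  0.14 -0.02] [ 0.08  0.16  2.06 -0.    0.92  1.4 ]
[((259.5, 260.8), 76.4, [0.4655, 0.1169, 0.03], 16588)]
189 332 184 336
shift [0.1721, -0.1631, 0.1559] twist_y 0 q [0.08, 0.16, 2.06, -0.0, 0.92, 1.4]
```

Call:
{"name": "carry_out", "arguments": {
  "targets": [
    {"xyz": [0,-0.04,0],"twist": [0,0,0]},
    {"xyz": [0,-0.08,0],"twist": [0,0,0]},
    {"xyz": [0,-0.12,0],"twist": [0,0,0]},
    {"xyz": [0.02,-0.155,0.02],"twist": [0,0,0]},
    {"xyz": [0.05,-0.163,0.05],"twist": [0,0,0]},
    {"xyz": [0.08,-0.163,0.08],"twist": [0,0,0]},
    {"xyz": [0.11,-0.163,0.105],"twist": [0,0,0]},
    {"xyz": [0.14,-0.163,0.13],"twist": [0,0,0]},
    {"xyz": [0.165,-0.163,0.15],"twist": [0,0,0]},
    {"xyz": [0.172,-0.163,0.155],"twist": [0,0,0]}
  ]
}}

```text
time_s: 17.5
ee_pos: [0.6592, -0.0154, 0.248]
tool_rot: [[0.248, 0.003, 0.969], [-0.969, -0.002, 0.248], [0.002, -1.0, 0.003]]
wrist_force: [-0.6, -0.1, -1.1]
grip_width: 0.0611
```

Call:
{"name": "carry_out", "arguments": {
  "targets": [
    {"xyz": [0,0,0],"twist": [0,0,0]},
    {"xyz": [0,0,0],"twist": [0,0,0]},
    {"xyz": [0,0,0],"twist": [0,0,0]},
    {"xyz": [0,0,0],"twist": [0,0,0]}
  ]
}}

```text
time_s: 17.83
ee_pos: [0.6552, -0.0106, 0.2475]
tool_rot: [[0.251, -0.0, 0.968], [-0.968, 0.0, 0.251], [-0.0, -1.0, -0.0]]
wrist_force: [-0.7, 0.2, -1.2]
grip_width: 0.0613
```

```bash
python3 - <<'E'
from h import *
import st
s=readout.state();w=get_image("wrist");S=get_image("scene")
for b in blobs(S["frame"],(5,150,60),(14,255,255),60): print(b[0])
mv(.6571,-.0114,.18)
E
```

```text
17.8333 [ 0.6552 -0.0106  0.2475] yaw -1.317 0.06125599587506667 [-0.7  0.2 -1.2] T [-0.03  0.01 -0.02] [-0.14  0.33  1.5   0.    1.31  1.18]
shift [0.001, 0.0677, 0.0014] twist_y 0 q [-0.14, 0.33, 1.5, 0.0, 1.31, 1.18]
```

Descend onto base c, to about the rib height (TCP 0.173).

Call:
{"name": "carry_out", "arguments": {
  "targets": [
    {"xyz": [0.001,0.03,0.0015],"twist": [0,0,0]},
    {"xyz": [0.001,0.055,0.0015],"twist": [0,0,0]},
    {"xyz": [0.001,0.063,0.0015],"twist": [0,0,0]},
    {"xyz": [0.001,0.066,0.0015],"twist": [0,0,0]},
    {"xyz": [0.001,0.069,0.0015],"twist": [0,0,0]},
    {"xyz": [0.001,0.071,0.0015],"twist": [0,0,0]},
    {"xyz": [0.001,0.073,0.0015],"twist": [0,0,0]},
    {"xyz": [0.001,0.073,0.0015],"twist": [0,0,0]},
    {"xyz": [0.001,0.073,0.0015],"twist": [0,0,0]}
  ]
}}

```text
time_s: 18.68
ee_pos: [0.6587, -0.0124, 0.1758]
tool_rot: [[0.25, 0.002, 0.968], [-0.968, -0.0, 0.25], [0.001, -1.0, 0.002]]
wrist_force: [0.9, 1.3, 1.4]
grip_width: 0.0609
```

Call:
{"name": "carry_out", "arguments": {
  "targets": [
    {"xyz": [0,0.001,0],"twist": [0,0,0]},
    {"xyz": [0,0.002,0],"twist": [0,0,0]},
    {"xyz": [0,0.002,0],"twist": [0,0,0]}
  ]
}}

```text
time_s: 18.93
ee_pos: [0.6578, -0.0121, 0.1722]
tool_rot: [[0.25, -0.0, 0.968], [-0.968, 0.001, 0.25], [-0.001, -1.0, -0.0]]
wrist_force: [0.1, 2.3, -0.4]
grip_width: 0.0611
```

Call:
{"name": "carry_out", "arguments": {
  "targets": [
    {"xyz": [-0.0005,0.001,0],"twist": [0,0,0]},
    {"xyz": [-0.0005,0.002,0],"twist": [0,0,0]},
    {"xyz": [-0.0005,0.002,0],"twist": [0,0,0]}
  ]
}}

```text
time_s: 19.18
ee_pos: [0.6574, -0.0121, 0.1696]
tool_rot: [[0.25, -0.001, 0.968], [-0.968, -0.0, 0.25], [-0.0, -1.0, -0.001]]
wrist_force: [0.2, 1.3, -1.5]
grip_width: 0.0609
```

```bash
python3 st.py
```

```text
19.1833 [ 0.6574 -0.0121  0.1696] yaw -1.318 0.06094861698974381 [ 0.2  1.3 -1.5] T [ 0.13 -0.05 -0.05] [-0.14  0.42  1.54 -0.    1.18  1.18]
```

Call:
{"name": "carry_out", "arguments": {
  "targets": [
    {"xyz": [-0.0003,0.001,0],"twist": [0,0,0]},
    {"xyz": [-0.0003,0.002,0],"twist": [0,0,0]},
    {"xyz": [-0.0003,0.003,0],"twist": [0,0,0]},
    {"xyz": [-0.0003,0.003,0],"twist": [0,0,0]}
  ]
}}

```text
time_s: 19.52
ee_pos: [0.6575, -0.0118, 0.1669]
tool_rot: [[0.25, -0.001, 0.968], [-0.968, -0.0, 0.25], [-0.0, -1.0, -0.001]]
wrist_force: [0.0, 0.9, -1.4]
grip_width: 0.0615
```

Call:
{"name": "carry_out", "arguments": {
  "targets": [
    {"xyz": [0,0.001,0],"twist": [0,0,0]},
    {"xyz": [0,0.002,0],"twist": [0,0,0]},
    {"xyz": [0,0.003,0],"twist": [0,0,0]},
    {"xyz": [0,0.003,0],"twist": [0,0,0]}
  ]
}}

```text
time_s: 19.85
ee_pos: [0.6577, -0.0118, 0.1643]
tool_rot: [[0.25, -0.0, 0.968], [-0.968, -0.0, 0.25], [0.0, -1.0, -0.0]]
wrist_force: [-0.5, -0.0, 0.5]
grip_width: 0.0611
```

```bash
python3 st.py
```

```text
19.85 [ 0.6577 -0.0118  0.1643] yaw -1.318 0.061117681354058755 [-0.5 -0.   0.5] T [-0.05  0.11  0.01] [-0.14  0.42  1.55 -0.    1.17  1.18]
```

Call:
{"name": "carry_out", "arguments": {
  "targets": [
    {"xyz": [0,0.0005,0],"twist": [0,0.1,0]},
    {"xyz": [0,0.0008,0],"twist": [0,0.2,0]},
    {"xyz": [0,0.0012,0],"twist": [0,0.3,0]},
    {"xyz": [0,0.0016,0],"twist": [0,0.4,0]},
    {"xyz": [0,0.002,0],"twist": [0,0.5,0]},
    {"xyz": [0,0.002,0],"twist": [0,0.5,0]}
  ]
}}

```text
time_s: 20.35
ee_pos: [0.6581, -0.0118, 0.163]
tool_rot: [[-0.248, 0.001, 0.969], [-0.969, -0.0, -0.248], [-0.0, -1.0, 0.001]]
wrist_force: [0.5, -0.1, 2.0]
grip_width: 0.0614
```

```bash
python3 st.py
```

```text
20.35 [ 0.6581 -0.0118  0.163 ] yaw -1.821 0.061432481327998285 [ 0.5 -0.1  2. ] T [ 0.03 -0.02 -0.06] [-0.14  0.42  1.55 -0.    1.17  1.68]
```

Call:
{"name": "carry_out", "arguments": {
  "targets": [
    {"xyz": [0,0.0005,0],"twist": [0,0.1,0]},
    {"xyz": [0,0.001,0],"twist": [0,0.2,0]},
    {"xyz": [0,0.0015,0],"twist": [0,0.3,0]},
    {"xyz": [0,0.002,0],"twist": [0,0.4,0]},
    {"xyz": [0,0.002,0],"twist": [0,0.4,0]}
  ]
}}

```text
time_s: 20.77
ee_pos: [0.6579, -0.0116, 0.1609]
tool_rot: [[-0.603, 0.001, 0.797], [-0.797, 0.0, -0.603], [-0.0, -1.0, 0.001]]
wrist_force: [-0.1, 0.8, 2.5]
grip_width: 0.0609
```

```bash
python3 st.py
```

```text
20.7667 [ 0.6579 -0.0116  0.1609] yaw -2.218 0.06094882104844302 [-0.1  0.8  2.5] T [ 0.06  0.06 -0.02] [-0.14  0.43  1.55  0.    1.17  2.08]
```

Call:
{"name": "carry_out", "arguments": {
  "targets": [
    {"xyz": [0,0.0005,0],"twist": [0,0.1,0]},
    {"xyz": [0,0.001,0],"twist": [0,0.2,0]},
    {"xyz": [0,0.001,0],"twist": [0,0.3,0]},
    {"xyz": [0,0.001,0],"twist": [0,0.3,0]}
  ]
}}

```text
time_s: 21.1
ee_pos: [0.6579, -0.0111, 0.16]
tool_rot: [[-0.81, 0.001, 0.586], [-0.586, 0.0, -0.81], [-0.001, -1.0, -0.0]]
wrist_force: [-1.6, 2.9, 4.5]
grip_width: 0.0616
```

```bash
python3 st.py
```

```text
21.1 [ 0.6579 -0.0111  0.16  ] yaw -2.515 0.061552608443353654 [-1.6  2.9  4.5] T [0.36 0.2  0.28] [-0.14  0.43  1.55  0.    1.16  2.38]
```

Call:
{"name": "carry_out", "arguments": {
  "targets": [
    {"xyz": [0,0,0],"twist": [0,0.08,0]},
    {"xyz": [0,0,0],"twist": [0,0.16,0]},
    {"xyz": [0,0,0],"twist": [0,0.16,0]}
  ]
}}

```text
time_s: 21.35
ee_pos: [0.6581, -0.0116, 0.1598]
tool_rot: [[-0.892, 0.001, 0.451], [-0.451, -0.0, -0.892], [-0.001, -1.0, 0.001]]
wrist_force: [-0.4, 0.3, 2.8]
grip_width: 0.0609
```

```bash
python3 st.py
```

```text
21.35 [ 0.6581 -0.0116  0.1598] yaw -2.673 0.060917275778052574 [-0.4  0.3  2.8] T [ 0.11 -0.    0.47] [-0.14  0.43  1.55 -0.    1.16  2.54]
```

Call:
{"name": "carry_out", "arguments": {
  "targets": [
    {"xyz": [0,0,0],"twist": [0,-0.03,0]},
    {"xyz": [0,0,0],"twist": [0,-0.03,0]},
    {"xyz": [0,0,0],"twist": [0,-0.03,0]},
    {"xyz": [0,0,0],"twist": [0,-0.03,0]},
    {"xyz": [0,0,0],"twist": [0,-0.03,0]},
    {"xyz": [0,-0.03,0],"twist": [0,-0.03,0]},
    {"xyz": [0,-0.07,0],"twist": [0,-0.1,0]},
    {"xyz": [0,-0.11,0],"twist": [0,-0.2,0]},
    {"xyz": [0,-0.13,0],"twist": [0,-0.32,0]},
    {"xyz": [0,-0.13,0],"twist": [0,-0.44,0]}
  ],
  "grip": 1
}}

```text
time_s: 22.18
ee_pos: [0.6604, -0.0121, 0.2974]
tool_rot: [[-0.613, 0.012, 0.79], [-0.79, -0.002, -0.614], [-0.006, -1.0, 0.01]]
wrist_force: [0.1, -0.3, 1.0]
grip_width: 0.0851
```

```bash
python3 - <<'E'
from h import *
import st
mv(.462,.272,.29,-.5)
E
```

```text
22.1833 [ 0.6604 -0.0121  0.2974] yaw -2.231 0.08509505162949921 [ 0.1 -0.3  1. ] T [-0.01  0.   -0.01] [-0.14  0.3   1.44 -0.    1.39  2.09]
shift [-0.1026, 0.0046, -0.331] twist_y -1.7313 q [-0.14, 0.3, 1.44, -0.0, 1.39, 2.09]
```

Call:
{"name": "carry_out", "arguments": {
  "targets": [
    {"xyz": [-0.01,0.005,-0.033],"twist": [0,-0.12,0]},
    {"xyz": [-0.02,0.005,-0.066],"twist": [0,-0.24,0]},
    {"xyz": [-0.03,0.005,-0.099],"twist": [0,-0.36,0]},
    {"xyz": [-0.04,0.005,-0.132],"twist": [0,-0.48,0]},
    {"xyz": [-0.05,0.005,-0.165],"twist": [0,-0.6,0]},
    {"xyz": [-0.06,0.005,-0.2],"twist": [0,-0.72,0]},
    {"xyz": [-0.07,0.005,-0.23],"twist": [0,-0.84,0]},
    {"xyz": [-0.08,0.005,-0.265],"twist": [0,-0.96,0]},
    {"xyz": [-0.09,0.005,-0.3],"twist": [0,-1.08,0]},
    {"xyz": [-0.102,0.005,-0.33],"twist": [0,-1.2,0]}
  ]
}}

```text
time_s: 23.02
ee_pos: [0.4599, 0.2739, 0.2844]
tool_rot: [[0.514, -0.0, 0.858], [-0.858, 0.0, 0.514], [-0.0, -1.0, -0.0]]
wrist_force: [0.8, 0.6, 0.1]
grip_width: 0.0854
```

Call:
{"name": "carry_out", "arguments": {
  "targets": [
    {"xyz": [0,0,0],"twist": [0,-0.12,0]},
    {"xyz": [0,0,0],"twist": [0,-0.24,0]},
    {"xyz": [0,0,0],"twist": [0,-0.36,0]},
    {"xyz": [0,0,0],"twist": [0,-0.48,0]},
    {"xyz": [0,0,0],"twist": [0,-0.52,0]},
    {"xyz": [0,0,0],"twist": [0,-0.52,0]},
    {"xyz": [0,0,0],"twist": [0,-0.52,0]},
    {"xyz": [0,0,0],"twist": [0,-0.52,0]}
  ]
}}

```text
time_s: 23.68
ee_pos: [0.4616, 0.2726, 0.2843]
tool_rot: [[0.868, 0.0, 0.496], [-0.496, 0.0, 0.868], [0.0, -1.0, 0.0]]
wrist_force: [-0.9, -0.6, 0.3]
grip_width: 0.0853
```

```bash
python3 - <<'E'
from h import *
import st
s=readout.state();w=get_image("wrist");T=get_image("top");S=get_image("scene");f=w["frame"]
cv2.imwrite("pics/w10.png",np.hstack([f,np.vstack([cv2.resize(S["frame"][130:260,230:420],(285,195),interpolation=cv2.INTER_CUBIC),cv2.resize(T["frame"][110:260,110:380],(285,158)),np.zeros((31,285,3),np.uint8)])]))
print("Blue?",[b for im in(T,S) for b in blobs(im["frame"],(95,100,50),(130,255,255),25)])
g=cv2.medianBlur(cv2.cvtColor(f,cv2.COLOR_BGR2GRAY),5)
c=cv2.HoughCircles(g,cv2.HOUGH_GRADIENT,1,60,param1=80,param2=25,minRadius=22,maxRadius=38)
for x in c[0]:
  p=onz(w,x[:2],.03,s);print(x,p.round(4),f[int(x[1]),int(x[0])])
E
```

```text
23.6833 [0.4616 0.2726 0.2843] yaw -0.519 0.0853213306681358 [-0.9 -0.6  0.3] T [0.02 0.01 0.01] [ 0.39  0.02  1.78 -0.    1.34  0.91]
Blue? [([384.1, 70.7], 58, [379, 68, 11, 7]), ([354.2, 73.3], 104, [343, 70, 23, 8]), ([420.8, 192.6], 47, [415, 190, 15, 6]), ([401.3, 275.3], 33, [399, 271, 5, 9])]
[262.5 155.5  28.1] [0.4679 0.2797 0.03  ] [138 135 135]
[215.5  27.5  33. ] [0.4896 0.406  0.03  ] [ 86 128  73]
[109.5  86.5  32.9] [0.3721 0.4131 0.03  ] [ 69 113  53]
[446.5 138.5  33. ] [0.6402 0.2017 0.03  ] [24 26 25]
[487.5 225.5  23.4] [0.6466 0.0865 0.03  ] [4 5 4]
```

View pics/w10.png

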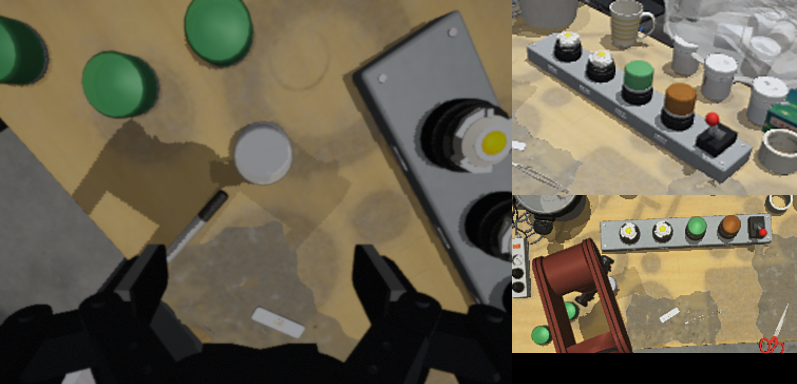

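Call:
{"name": "carry_out", "arguments": {
  "targets": [
    {"xyz": [0.002,0.04,0.007],"twist": [0,0,0]},
    {"xyz": [0.002,0.08,0.007],"twist": [0,0,0]},
    {"xyz": [0.002,0.12,0.007],"twist": [0,0,0]},
    {"xyz": [0.002,0.155,0.007],"twist": [0,0,0]},
    {"xyz": [0.002,0.185,0.007],"twist": [0,0,0]},
    {"xyz": [0.002,0.197,0.007],"twist": [0,0,0]},
    {"xyz": [0.002,0.202,0.007],"twist": [0,0,0]},
    {"xyz": [0.002,0.202,0.007],"twist": [0,0,0]},
    {"xyz": [0.002,0.202,0.007],"twist": [0,0,0]}
  ]
}}

```text
time_s: 24.58
ee_pos: [0.468, 0.2783, 0.0841]
tool_rot: [[0.869, 0.002, 0.495], [-0.495, 0.001, 0.869], [0.002, -1.0, 0.002]]
wrist_force: [0.1, -0.2, 0.1]
grip_width: 0.0852
```

Call:
{"name": "carry_out", "arguments": {
  "targets": [
    {"xyz": [0,0,0],"twist": [0,0,0]},
    {"xyz": [0,0,0],"twist": [0,0,0]},
    {"xyz": [0,0,0],"twist": [0,0,0]},
    {"xyz": [0,0,0],"twist": [0,0,0]},
    {"xyz": [0,0,0],"twist": [0,0,0]},
    {"xyz": [0,0,0],"twist": [0,0,0]},
    {"xyz": [0,0,0],"twist": [0,0,0]},
    {"xyz": [0,0,0],"twist": [0,0,0]}
  ],
  "grip": 0.4,
  "grip_force": 30
}}

```text
time_s: 25.25
ee_pos: [0.4683, 0.2784, 0.0848]
tool_rot: [[0.869, 0.004, 0.495], [-0.495, 0.001, 0.869], [0.003, -1.0, 0.003]]
wrist_force: [-0.8, -0.1, 5.4]
grip_width: 0.0614
```

```bash
python3 - <<'E'
from h import *
import st
w=get_image("wrist");cv2.imwrite("pics/w11.png",w["frame"])
mv(.6500,.0985,.25)
E
```

```text
25.25 [0.4683 0.2784 0.0848] yaw -0.518 0.061425985169020175 [-0.8 -0.1  5.4] T [-0.09  0.18 -0.02] [ 0.39  0.3   1.89 -0.    0.95  0.91]
shift [0.2473, -0.1648, -0.0658] twist_y 0 q [0.39, 0.3, 1.89, -0.0, 0.95, 0.91]
```

View pics/w11.png

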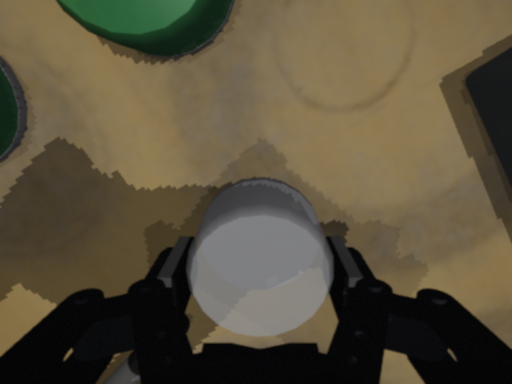

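Call:
{"name": "carry_out", "arguments": {
  "targets": [
    {"xyz": [0,-0.04,0],"twist": [0,0,0]},
    {"xyz": [0,-0.08,0],"twist": [0,0,0]},
    {"xyz": [0,-0.12,0],"twist": [0,0,0]},
    {"xyz": [0.025,-0.155,-0.006],"twist": [0,0,0]},
    {"xyz": [0.06,-0.165,-0.017],"twist": [0,0,0]},
    {"xyz": [0.1,-0.165,-0.028],"twist": [0,0,0]},
    {"xyz": [0.14,-0.165,-0.039],"twist": [0,0,0]},
    {"xyz": [0.18,-0.165,-0.05],"twist": [0,0,0]},
    {"xyz": [0.22,-0.165,-0.06],"twist": [0,0,0]},
    {"xyz": [0.2475,-0.165,-0.066],"twist": [0,0,0]}
  ]
}}

```text
time_s: 26.13
ee_pos: [0.6513, 0.0947, 0.2487]
tool_rot: [[0.868, 0.003, 0.497], [-0.497, -0.001, 0.868], [0.003, -1.0, 0.001]]
wrist_force: [0.9, -0.4, -0.3]
grip_width: 0.0611
```

Call:
{"name": "carry_out", "arguments": {
  "targets": [
    {"xyz": [0,0,0],"twist": [0,0,0]},
    {"xyz": [0,0,0],"twist": [0,0,0]},
    {"xyz": [0,0,0],"twist": [0,0,0]},
    {"xyz": [0,0,0],"twist": [0,0,0]},
    {"xyz": [0,0,0],"twist": [0,0,0]}
  ]
}}

```text
time_s: 26.55
ee_pos: [0.6484, 0.0991, 0.2477]
tool_rot: [[0.87, 0.0, 0.494], [-0.494, 0.0, 0.87], [-0.0, -1.0, 0.0]]
wrist_force: [0.3, 0.3, -1.1]
grip_width: 0.0615
```

```bash
python3 - <<'E'
from h import *
import st
mv(.6505,.0983,.175)
E
```

```text
26.55 [0.6484 0.0991 0.2477] yaw -0.516 0.061450560604882916 [ 0.3  0.3 -1.1] T [-0.01  0.02 -0.01] [0.03 0.33 1.5  0.   1.31 0.55]
shift [0.0022, 0.0727, 0.0004] twist_y 0 q [0.03, 0.33, 1.5, 0.0, 1.31, 0.55]
```

Call:
{"name": "carry_out", "arguments": {
  "targets": [
    {"xyz": [0.001,0.03,0],"twist": [0,0,0]},
    {"xyz": [0.001,0.055,0],"twist": [0,0,0]},
    {"xyz": [0.001,0.066,0],"twist": [0,0,0]},
    {"xyz": [0.001,0.069,0],"twist": [0,0,0]},
    {"xyz": [0.001,0.071,0],"twist": [0,0,0]},
    {"xyz": [0.001,0.073,0],"twist": [0,0,0]},
    {"xyz": [0.001,0.075,0],"twist": [0,0,0]},
    {"xyz": [0.001,0.075,0],"twist": [0,0,0]},
    {"xyz": [0.001,0.075,0],"twist": [0,0,0]}
  ]
}}

```text
time_s: 27.3
ee_pos: [0.6505, 0.0972, 0.1732]
tool_rot: [[0.869, 0.002, 0.495], [-0.495, -0.0, 0.869], [0.001, -1.0, 0.001]]
wrist_force: [-0.3, -0.7, -1.1]
grip_width: 0.0607
```

Call:
{"name": "carry_out", "arguments": {
  "targets": [
    {"xyz": [0,0.001,0],"twist": [0,0,0]},
    {"xyz": [0,0.002,0],"twist": [0,0,0]},
    {"xyz": [0,0.0025,0],"twist": [0,0,0]},
    {"xyz": [0,0.0025,0],"twist": [0,0,0]}
  ]
}}

```text
time_s: 27.63
ee_pos: [0.6505, 0.0971, 0.1718]
tool_rot: [[0.869, 0.001, 0.495], [-0.495, -0.0, 0.869], [0.001, -1.0, 0.0]]
wrist_force: [-4.1, -2.0, 8.1]
grip_width: 0.0614
```

```bash
python3 st.py
```

```text
27.6333 [0.6505 0.0971 0.1718] yaw -0.518 0.06135363376788076 [-4.1 -2.   8.1] T [-0.12  0.63 -0.  ] [ 0.03  0.41  1.54 -0.    1.18  0.55]
```

Call:
{"name": "carry_out", "arguments": {
  "targets": [
    {"xyz": [-0.0006,0,-0.0004],"twist": [0,-0.1,0]},
    {"xyz": [-0.0006,0,-0.0004],"twist": [0,-0.2,0]},
    {"xyz": [-0.0006,0,-0.0004],"twist": [0,-0.3,0]},
    {"xyz": [-0.0006,0,-0.0004],"twist": [0,-0.3,0]}
  ]
}}

```text
time_s: 27.97
ee_pos: [0.65, 0.0971, 0.1718]
tool_rot: [[0.977, 0.002, 0.211], [-0.211, -0.0, 0.977], [0.002, -1.0, 0.0]]
wrist_force: [-3.7, -1.9, 6.9]
grip_width: 0.0612
```

```bash
python3 st.py
```

```text
27.9667 [0.65   0.0971 0.1718] yaw -0.213 0.061152675050922194 [-3.7 -1.9  6.9] T [-0.28  0.41  0.11] [ 0.03  0.41  1.55 -0.    1.18  0.24]
```

Call:
{"name": "carry_out", "arguments": {
  "targets": [
    {"xyz": [-0.0004,0,0],"twist": [0,-0.1,0]},
    {"xyz": [-0.0004,0,0],"twist": [0,-0.2,0]},
    {"xyz": [-0.0004,0,0],"twist": [0,-0.3,0]},
    {"xyz": [-0.0004,0,0],"twist": [0,-0.3,0]}
  ]
}}

```text
time_s: 28.3
ee_pos: [0.65, 0.097, 0.1719]
tool_rot: [[0.996, 0.003, -0.087], [0.087, -0.0, 0.996], [0.003, -1.0, -0.001]]
wrist_force: [-1.3, -2.4, 6.4]
grip_width: 0.0606
```

```bash
python3 st.py
```

```text
28.3 [0.65   0.097  0.1719] yaw 0.087 0.060576941814222754 [-1.3 -2.4  6.4] T [-0.33  0.14  0.12] [ 0.03  0.41  1.55 -0.    1.18 -0.06]
```

Call:
{"name": "carry_out", "arguments": {
  "targets": [
    {"xyz": [0,0,0],"twist": [0,-0.1,0]},
    {"xyz": [0,0,0],"twist": [0,-0.2,0]},
    {"xyz": [0,0,0],"twist": [0,-0.3,0]},
    {"xyz": [0,0,0],"twist": [0,-0.3,0]}
  ]
}}

```text
time_s: 28.63
ee_pos: [0.6505, 0.0969, 0.1714]
tool_rot: [[0.927, 0.005, -0.376], [0.376, -0.001, 0.927], [0.004, -1.0, -0.002]]
wrist_force: [4.3, -2.9, 1.2]
grip_width: 0.0613
```

```bash
python3 st.py
```

```text
28.6333 [0.6505 0.0969 0.1714] yaw 0.385 0.06125148214097057 [ 4.3 -2.9  1.2] T [-0.46 -0.85  0.09] [ 0.03  0.41  1.55 -0.    1.18 -0.36]
```

Call:
{"name": "carry_out", "arguments": {
  "targets": [
    {"xyz": [0,0,0],"twist": [0,-0.08,0]},
    {"xyz": [0,0.0005,0],"twist": [0,-0.16,0]},
    {"xyz": [0,0.001,0],"twist": [0,-0.16,0]},
    {"xyz": [0,0.0015,0],"twist": [0,-0.16,0]},
    {"xyz": [0,0.0015,0],"twist": [0,-0.16,0]}
  ]
}}

```text
time_s: 29.05
ee_pos: [0.6502, 0.097, 0.1693]
tool_rot: [[0.858, 0.004, -0.513], [0.513, -0.0, 0.858], [0.003, -1.0, -0.002]]
wrist_force: [5.4, -1.7, -1.3]
grip_width: 0.0613
```

```bash
python3 st.py
```

```text
29.05 [0.6502 0.097  0.1693] yaw 0.539 0.061334257912581326 [ 5.4 -1.7 -1.3] T [-0.44 -0.99  0.04] [ 0.03  0.41  1.55 -0.    1.18 -0.51]
```

Call:
{"name": "carry_out", "arguments": {
  "targets": [
    {"xyz": [0.0008,0.001,-0.0005],"twist": [0,0,0]},
    {"xyz": [0.0008,0.002,-0.0005],"twist": [0,0,0]},
    {"xyz": [0.0008,0.003,-0.0005],"twist": [0,0,0]},
    {"xyz": [0.0008,0.003,-0.0005],"twist": [0,0,0]}
  ]
}}

```text
time_s: 29.38
ee_pos: [0.6508, 0.0973, 0.1656]
tool_rot: [[0.857, 0.003, -0.515], [0.515, 0.0, 0.857], [0.002, -1.0, -0.001]]
wrist_force: [5.7, -1.7, -0.7]
grip_width: 0.0613
```

```bash
python3 st.py
```

```text
29.3833 [0.6508 0.0973 0.1656] yaw 0.541 0.061344023450203594 [ 5.7 -1.7 -0.7] T [-0.38 -1.19 -0.04] [ 0.03  0.42  1.55  0.    1.17 -0.51]
```

Call:
{"name": "carry_out", "arguments": {
  "targets": [
    {"xyz": [0,0.001,0],"twist": [0,0,0]},
    {"xyz": [0,0.002,0],"twist": [0,0,0]},
    {"xyz": [0,0.003,0],"twist": [0,0,0]},
    {"xyz": [0,0.003,0],"twist": [0,0,0]}
  ]
}}

```text
time_s: 29.72
ee_pos: [0.6506, 0.0972, 0.1628]
tool_rot: [[0.857, 0.002, -0.515], [0.515, -0.0, 0.857], [0.002, -1.0, -0.001]]
wrist_force: [4.4, -2.7, 1.6]
grip_width: 0.0611
```

```bash
python3 st.py
```

```text
29.7167 [0.6506 0.0972 0.1628] yaw 0.541 0.06105175646159246 [ 4.4 -2.7  1.6] T [-0.41 -0.89 -0.02] [ 0.03  0.42  1.55 -0.    1.17 -0.51]
```

Call:
{"name": "carry_out", "arguments": {
  "targets": [
    {"xyz": [0.0003,0.0003,-0.0006],"twist": [0,0.1,0]},
    {"xyz": [0.0003,0.0006,-0.0006],"twist": [0,0.2,0]},
    {"xyz": [0.0003,0.001,-0.0006],"twist": [0,0.3,0]},
    {"xyz": [0.0003,0.0014,-0.0006],"twist": [0,0.4,0]},
    {"xyz": [0.0003,0.0018,-0.0006],"twist": [0,0.5,0]},
    {"xyz": [0.0003,0.0018,-0.0006],"twist": [0,0.5,0]}
  ]
}}

```text
time_s: 30.22
ee_pos: [0.6501, 0.0969, 0.1604]
tool_rot: [[0.999, -0.001, -0.037], [0.037, -0.0, 0.999], [-0.001, -1.0, -0.0]]
wrist_force: [0.9, -3.3, 2.6]
grip_width: 0.0612
```

```bash
python3 st.py
```

```text
30.2167 [0.6501 0.0969 0.1604] yaw 0.037 0.06123797810577324 [ 0.9 -3.3  2.6] T [-0.52 -0.26 -0.12] [ 0.03  0.43  1.55 -0.    1.17 -0.01]
```

Call:
{"name": "carry_out", "arguments": {
  "targets": [
    {"xyz": [0,0.0005,0],"twist": [0,0.1,0]},
    {"xyz": [0,0.001,0],"twist": [0,0.2,0]},
    {"xyz": [0,0.0015,0],"twist": [0,0.3,0]},
    {"xyz": [0,0.002,0],"twist": [0,0.4,0]},
    {"xyz": [0,0.002,0],"twist": [0,0.4,0]}
  ]
}}

```text
time_s: 30.63
ee_pos: [0.65, 0.0967, 0.1585]
tool_rot: [[0.936, -0.001, 0.352], [-0.352, -0.0, 0.936], [-0.001, -1.0, -0.001]]
wrist_force: [-1.8, -4.0, 3.3]
grip_width: 0.0611
```

```bash
python3 st.py
```

```text
30.6333 [0.65   0.0967 0.1585] yaw -0.359 0.061147798059380684 [-1.8 -4.   3.3] T [-0.58  0.02 -0.04] [ 0.03  0.43  1.55 -0.    1.16  0.39]
```

Call:
{"name": "carry_out", "arguments": {
  "targets": [
    {"xyz": [0,0.0003,-0.0006],"twist": [0,0.1,0]},
    {"xyz": [0,0.0006,-0.0006],"twist": [0,0.2,0]},
    {"xyz": [0,0.0006,-0.0006],"twist": [0,0.3,0]},
    {"xyz": [0,0.0006,-0.0006],"twist": [0,0.3,0]}
  ]
}}

```text
time_s: 30.97
ee_pos: [0.6497, 0.0972, 0.1579]
tool_rot: [[0.792, -0.001, 0.611], [-0.611, 0.001, 0.792], [-0.001, -1.0, 0.0]]
wrist_force: [0.1, 0.0, 2.1]
grip_width: 0.0613
```

```bash
python3 st.py
```

```text
30.9667 [0.6497 0.0972 0.1579] yaw -0.657 0.061348582343240296 [0.1 0.  2.1] T [ 0.01 -0.11 -0.06] [0.03 0.43 1.55 0.   1.16 0.68]
```

Call:
{"name": "carry_out", "arguments": {
  "targets": [
    {"xyz": [0,0,0],"twist": [0,0.08,0]},
    {"xyz": [0,0,0],"twist": [0,0.16,0]},
    {"xyz": [0,0,0],"twist": [0,0.16,0]}
  ]
}}

```text
time_s: 31.22
ee_pos: [0.6494, 0.0971, 0.1578]
tool_rot: [[0.687, -0.002, 0.727], [-0.727, 0.001, 0.687], [-0.002, -1.0, -0.001]]
wrist_force: [-2.8, -0.3, 4.0]
grip_width: 0.0612
```

```bash
python3 st.py
```

```text
31.2167 [0.6494 0.0971 0.1578] yaw -0.813 0.06115718790100396 [-2.8 -0.3  4. ] T [0.04 0.34 0.37] [0.03 0.43 1.55 0.   1.16 0.84]
```

Call:
{"name": "carry_out", "arguments": {
  "targets": [
    {"xyz": [0,0,0],"twist": [0,0.06,0]},
    {"xyz": [0,0,0],"twist": [0,0.1,0]},
    {"xyz": [0,0,0],"twist": [0,0.1,0]}
  ]
}}

```text
time_s: 31.47
ee_pos: [0.6495, 0.0973, 0.1576]
tool_rot: [[0.612, -0.002, 0.79], [-0.79, 0.001, 0.612], [-0.002, -1.0, -0.001]]
wrist_force: [-1.9, 2.1, 4.1]
grip_width: 0.061
```

```bash
python3 st.py
```

```text
31.4667 [0.6495 0.0973 0.1576] yaw -0.912 0.06100036433796559 [-1.9  2.1  4.1] T [0.37 0.35 0.61] [0.03 0.43 1.55 0.   1.16 0.94]
```

Call:
{"name": "carry_out", "arguments": {
  "targets": [
    {"xyz": [0,0,0],"twist": [0,-0.03,0]},
    {"xyz": [0,0,0],"twist": [0,-0.03,0]},
    {"xyz": [0,0,0],"twist": [0,-0.03,0]},
    {"xyz": [0,0,0],"twist": [0,-0.03,0]},
    {"xyz": [0,0,0],"twist": [0,-0.03,0]},
    {"xyz": [0,-0.03,0],"twist": [0,-0.03,0]},
    {"xyz": [0,-0.07,0],"twist": [0,-0.03,0]},
    {"xyz": [0,-0.11,0],"twist": [0,-0.03,0]},
    {"xyz": [0,-0.13,0],"twist": [0,-0.03,0]},
    {"xyz": [0,-0.13,0],"twist": [0,-0.03,0]}
  ],
  "grip": 1
}}

```text
time_s: 32.3
ee_pos: [0.653, 0.0965, 0.2958]
tool_rot: [[0.631, 0.012, 0.775], [-0.775, 0.0, 0.631], [0.007, -1.0, 0.009]]
wrist_force: [1.0, -0.2, 1.3]
grip_width: 0.0852
```

```bash
python3 - <<'E'
from h import *
import st
mv(.57,-.21,.28,-1.507)
E
```

```text
32.3 [0.653  0.0965 0.2958] yaw -0.887 0.08519071549008131 [ 1.  -0.2  1.3] T [-0.06 -0.01  0.01] [0.03 0.3  1.44 0.   1.38 0.91]
shift [0.1852, 0.0147, -0.258] twist_y 0.6195 q [0.03, 0.3, 1.44, 0.0, 1.38, 0.91]
```

Call:
{"name": "carry_out", "arguments": {
  "targets": [
    {"xyz": [0.02,0.005,-0.03],"twist": [0,0.1,0]},
    {"xyz": [0.04,0.01,-0.06],"twist": [0,0.2,0]},
    {"xyz": [0.065,0.014,-0.09],"twist": [0,0.3,0]},
    {"xyz": [0.085,0.014,-0.12],"twist": [0,0.4,0]},
    {"xyz": [0.11,0.014,-0.15],"twist": [0,0.5,0]},
    {"xyz": [0.13,0.014,-0.18],"twist": [0,0.6,0]},
    {"xyz": [0.15,0.014,-0.21],"twist": [0,0.62,0]},
    {"xyz": [0.17,0.014,-0.24],"twist": [0,0.62,0]},
    {"xyz": [0.185,0.014,-0.258],"twist": [0,0.62,0]},
    {"xyz": [0.185,0.014,-0.258],"twist": [0,0.62,0]}
  ],
  "grip": 0
}}

```text
time_s: 33.13
ee_pos: [0.5651, -0.2143, 0.2731]
tool_rot: [[0.058, -0.001, 0.998], [-0.998, -0.001, 0.058], [0.001, -1.0, -0.001]]
wrist_force: [0.0, 0.0, -0.4]
grip_width: -0.0001
```

Call:
{"name": "carry_out", "arguments": {
  "targets": [
    {"xyz": [0,0,0],"twist": [0,0,0]},
    {"xyz": [0,0,0],"twist": [0,0,0]},
    {"xyz": [0,0,0],"twist": [0,0,0]},
    {"xyz": [0,0,0],"twist": [0,0,0]}
  ]
}}

```text
time_s: 33.47
ee_pos: [0.567, -0.2085, 0.2737]
tool_rot: [[0.065, -0.0, 0.998], [-0.998, 0.0, 0.065], [-0.0, -1.0, -0.0]]
wrist_force: [-0.0, 0.4, -0.9]
grip_width: 0.0001
```

```bash
python3 - <<'E'
from h import *
import st
s=readout.state();w=get_image("wrist");S=get_image("scene")
cv2.imwrite("pics/w12.png",np.vstack([w["frame"],cv2.resize(S["frame"][130:250,240:420],(512,216*512//512),interpolation=cv2.INTER_CUBIC)]))
for b in blobs(w["frame"],(0,170,80),(4,255,255),30): print("ball",b,onz(w,b[0],.125,s))
print("ballS",[b[0] for b in blobs(S["frame"],(0,170,90),(4,255,255),20)])
mv(.595,-.221,.18,-1.507)
E
```

```text
33.4667 [ 0.567  -0.2085  0.2737] yaw -1.506 0.00014225929882823648 [-0.   0.4 -0.9] T [-0.03  0.02 -0.02] [-0.48  0.19  1.62  0.    1.33  1.02]
ball ([281.5, 96.0], 1163, [263, 77, 38, 39]) [ 0.63806936 -0.21797239  0.125     ]
ballS [[363.4, 209.0], [275.0, 325.1]]
shift [0.014, 0.0939, 0.0271] twist_y 0.0007 q [-0.48, 0.19, 1.61, 0.0, 1.33, 1.02]
```

View pics/w12.png

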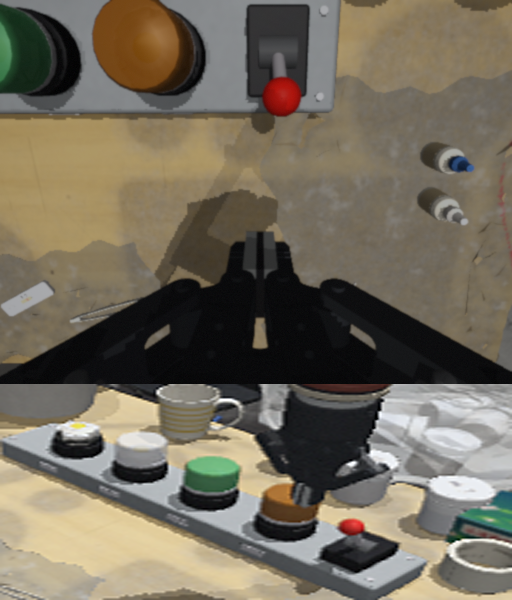

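Call:
{"name": "carry_out", "arguments": {
  "targets": [
    {"xyz": [0.01,0.04,0.02],"twist": [0,0,0]},
    {"xyz": [0.01,0.075,0.02],"twist": [0,0,0]},
    {"xyz": [0.01,0.094,0.02],"twist": [0,0,0]},
    {"xyz": [0.01,0.094,0.03],"twist": [0,0,0]},
    {"xyz": [0.01,0.094,0.05],"twist": [0,0,0]},
    {"xyz": [0.009,0.094,0.07],"twist": [0,0,0]},
    {"xyz": [0.008,0.094,0.09],"twist": [0,0,0]},
    {"xyz": [0.008,0.094,0.105],"twist": [0,0,0]},
    {"xyz": [0.007,0.094,0.114],"twist": [0,0,0]},
    {"xyz": [0.007,0.094,0.117],"twist": [0,0,0]}
  ]
}}

```text
time_s: 34.4
ee_pos: [0.6825, -0.2087, 0.1792]
tool_rot: [[0.064, -0.008, 0.998], [-0.998, 0.0, 0.064], [-0.001, -1.0, -0.008]]
wrist_force: [-19.4, -0.2, 9.8]
grip_width: -0.0001
```

```bash
python3 st.py
```

```text
34.4 [ 0.6825 -0.2087  0.1792] yaw -1.506 -0.0001331211484736285 [-19.4  -0.2   9.8] T [-0.06  3.1  -0.06] [-0.41  0.53  1.36 -0.    1.25  1.1 ]
```

Call:
{"name": "carry_out", "arguments": {
  "targets": [
    {"xyz": [0,0,0.003],"twist": [0,0,0]},
    {"xyz": [0,0,0.003],"twist": [0,0,0]},
    {"xyz": [0,0,0.003],"twist": [0,0,0]}
  ]
}}

```text
time_s: 34.65
ee_pos: [0.6828, -0.2088, 0.1793]
tool_rot: [[0.063, -0.013, 0.998], [-0.998, 0.001, 0.064], [-0.002, -1.0, -0.013]]
wrist_force: [-20.4, 0.3, 10.3]
grip_width: -0.0002
```

```bash
python3 - <<'E'
from h import *
import st
S=get_image("scene")
print("ballS",[b[0] for b in blobs(S["frame"],(0,170,90),(4,255,255),20)])
E
```

```text
34.65 [ 0.6828 -0.2088  0.1793] yaw -1.507 -0.0002088117923816168 [-20.4   0.3  10.3] T [ 0.05  3.28 -0.08] [-0.41  0.54  1.36 -0.    1.26  1.1 ]
ballS [[272.0, 317.3], [276.6, 332.2]]
```

Call:
{"name": "carry_out", "arguments": {
  "targets": [
    {"xyz": [0,0,-0.01],"twist": [0,0,0]},
    {"xyz": [0,0,-0.03],"twist": [0,0,0]},
    {"xyz": [0,-0.02,-0.06],"twist": [0,0,0]},
    {"xyz": [0,-0.06,-0.09],"twist": [0,0,0]},
    {"xyz": [0,-0.1,-0.12],"twist": [0,0,0]},
    {"xyz": [0,-0.12,-0.16],"twist": [0,0,0]},
    {"xyz": [0.02,-0.12,-0.2],"twist": [0,0,0]},
    {"xyz": [0.02,-0.12,-0.22],"twist": [0,0,0]},
    {"xyz": [0.02,-0.12,-0.22],"twist": [0,0,0]}
  ]
}}

```text
time_s: 35.45
ee_pos: [0.4645, -0.2435, 0.3009]
tool_rot: [[0.061, -0.001, 0.998], [-0.998, -0.001, 0.061], [0.001, -1.0, -0.002]]
wrist_force: [0.9, -0.1, -0.8]
grip_width: -0.0002
```

```bash
python3 - <<'E'
from h import *
import st
S=get_image("scene");T=get_image("top")
cv2.imwrite("pics/w13.png",cv2.resize(S["frame"][130:250,240:420],(720,480),interpolation=cv2.INTER_CUBIC))
a=[b[0] for b in blobs(S["frame"],(0,170,90),(4,255,255),20)];b=[b[0] for b in blobs(T["frame"],(0,170,90),(4,255,255),8)]
print(a,b); print("start was S(376.6,198.1) T(346.1,126.1)")
print("green",[x for x in blobs(T["frame"],(50,90,40),(75,255,255),100)],"amber",[x for x in blobs(T["frame"],(5,150,60),(14,255,255),60) if x[0][0]>250 and x[0][1]<240])
E
```

```text
35.45 [ 0.4645 -0.2435  0.3009] yaw -1.509 -0.00018356573247389752 [ 0.9 -0.1 -0.8] T [-0.01  0.   -0.01] [-0.63 -0.02  1.79 -0.    1.37  0.88]
[[377.2, 198.6], [275.1, 324.8]] [[346.0, 125.2]]
start was S(376.6,198.1) T(346.1,126.1)
green [([366.4, 92.8], 271, [346, 85, 44, 14]), ([284.8, 139.1], 239, [276, 131, 18, 17]), ([164.7, 188.0], 220, [157, 180, 16, 17]), ([161.6, 219.8], 221, [154, 212, 16, 17]), ([136.8, 242.7], 227, [129, 235, 17, 17])] amber [([317.6, 137.1], 198, [309, 129, 18, 18]), ([376.6, 196.2], 392, [341, 149, 68, 96]), ([443.1, 192.6], 67, [436, 180, 14, 25]), ([419.3, 232.1], 164, [402, 204, 36, 56])]
```

View pics/w13.png

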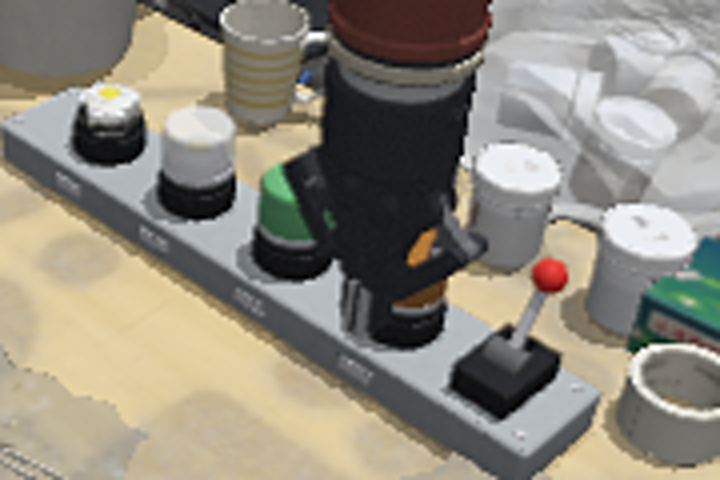

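Ball is back at the "on" position (scene 377,199, slightly beyond its start). The lenses stand level on b, c and d, and the arm is clear of everything.

```bash
python3 -c "
from plant import r
print(r.finish_job())"
```

```text
the job is handed in; nothing more can be done
None
```

I switched the stand off, screwed all three lenses home, switched it on again and handed the job in at about 35.5 s. No verdict was reported. Amber is on base d, the green lens nearest the robot on base c, and clear on base b. I saw no blue lens in either fixed camera view, so I took it as absent.

**Screwing home:** each lens ended against a torque of about 0.5–0.6 N m, well above the 0.2 N m turning limit. Its middle ended within about 0.5 mm of the 8 mm home height, judged from the tool height. Grip force was set to 30 N throughout.

**Toggle:** before switching on, the ball was within about 2 mm of its expected off position. After switching on, it was within 1 pixel of its starting on position, and the lever met a 20 N hard stop.

**Last picture:** the clear lens stood level on its base and the arm was clear of everything. The arm partly hid the green and amber lenses; an earlier view, taken just before switching on, showed all three seated alike.

**Disagreements:** one early wrist-camera reading of the bases, taken while the arm was still moving, was off by about 6 mm, so I dropped it for a reading taken at rest. Lens height was not measured separately by camera, because 4 mm is only about 1 pixel there.

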